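Put the beads away in the slide-in bin

TASK

Tip all four wooden beads from the small wooden tote into the pulled-out bin of the plywood drawer unit and stand the empty tote upright on the desk. Then, with the beads in it, push the bin fully home under its cover until the spring catch clicks, and let go; leave the other things on the desk where they are.

Things in the scene. Friction and masses are not known exactly. Their poses are not given: they have to be found in the camera images.
- unit: Plywood drawer unit, fixed to the desk. Origin on the desk, on its middle line; x is the direction in which the bin is pushed home, z up. Base board 12 thick, x -75 to 260, y -90 to 90. Cover (roof): underside 90, top 100 above the desk, x 65 to 260, y -91 to 91, on side cheeks (|y| 79 to 91, x 65 to 255), closed at the back.
- cover_edge (a point): Middle of the cover's front edge, on its top (100 above the desk), at x 65 in the unit's axes. Axes as the unit's. The home bin's front face lies 25 behind this edge, so the tool has to reach in under the edge, tilted.
- bin (a joint): How far the open-topped pale wooden bin is pushed in, m: 0 fully out (front face at x -60 of the unit), 0.150 home at the stop; starts at 0 to 0.02. It slides with about 2 N; from 0.128 to 0.1395 the catch resists with up to about 8 N, beyond that it snaps over and the bin goes on to 0.150 by itself.
- bin_in (a point): Centre of the bin's inner floor, 18 above the desk; moves with the bin; axes as the unit's. Outside the bin measures 150 (x) by 138 (y) by 55 high, walls 5, rim 69 above the desk; inside 140 by 128 by 51 deep.
- bin_front (a point): Middle of the bin's plain front face (the face towards the robot, x -75 from the bin's centre), 44 above the desk; the face is 138 wide and reaches from 14 to 69 above the desk. Push here.
- catch (a joint): Spring catch in the steel block outside the unit's -y cheek at x 195. How far its nose is pushed back, m: near 0 when free, up to 0.005 while the bin's rib passes, below 0.002 when the bin is home.
- tote: Loose wooden tote, 115 long (x -60 to 55), 90 wide (y), walls 4 thick and 42 high, floor 4, handle arched over it, 160 g empty. Origin on its underside below the handle, z up. The -x end is the spout: no wall, the floor rises from x -25 to a lip at x -60, 17 high (20 degrees); beads roll out once it is tipped spout end down by more than about 25 degrees.
- tote_handle (a point): Middle of the tote's handle bar, 85 above its underside. The bar runs along the tote's y, 90 long, 12 thick (x) and 18 high (76 to 94 above the underside); grip it from above across its 12 mm. Axes as the tote's.
- tote_lip (a point): Middle of the spout's lip, at x -60, 17 above the tote's underside. Axes as the tote's.
- bead0_center (a point): Centre of a plain round wooden bead, diameter 30, 12 g, starting in the tote (four alike).
- bead1_center (a point): Centre of a plain round wooden bead, diameter 30, 12 g, starting in the tote (four alike).
- bead2_center (a point): Centre of a plain round wooden bead, diameter 30, 12 g, starting in the tote (four alike).
- bead3_center (a point): Centre of a plain round wooden bead, diameter 30, 12 g, starting in the tote (four alike).
- glue: Bystander, loose: white glue bottle with a blue cap, diameter 52, height 130, standing. Origin at the centre of its underside. Leave it.
- ruler: Bystander, loose: short flat wooden ruler, 120 x 28 x 5. Origin at the centre of its underside. Leave it.
- knife: Bystander, loose: red closed craft knife, 150 x 22 x 16, lying. Origin at the centre of its underside. Leave it.
- tape: Bystander, loose: tape dispenser, 120 x 50 x 74 high. Origin at the centre of its underside. Leave it.
- paintjar: Bystander, loose: small green glass paint jar, diameter 50, height 50. Origin at the centre of its underside. Leave it.
- sander: Bystander, loose: cork sanding block, 100 x 55 x 30. Origin at the centre of its underside. Leave it.
- penmug: Bystander, loose: empty white mug, diameter 76, height 90. Origin at the centre of its underside. Leave it.
There are look-alikes about, which are no part of the job. What is shaped like the tote but pink is not meant.

How it is judged:
By the outcome, as a careful person would: the job done as asked, in the order asked, and still so for the second after the job is handed in, with the robot touching nothing.
It also fails if it takes over 67 s, if anything falls off the work surface, if the arm or the gripper's body presses on something with over 40 N, if the wrist force passes 120 N, or if a joint passes its speed limit or range.

ROBOT

A 6-joint arm with a two-finger parallel gripper is mounted at the origin on the work surface. World frame = base frame: x ahead of the robot, y to its left, z up, the work surface at z = 0. Lengths are in m, angles in rad, forces in N, time in s.
With the tool pointing down it reaches from about 0.25 to 0.85 m from the base axis. Payload 12.5 kg.
Tool frame: the origin (TCP) lies at the very end of the fingers, on their centre line; the grasp point (between the pads) lies 19 mm behind it; z points along the fingers, x is the direction in which the jaws open and shut, and the axes are right-handed (so a half turn about z gives the same grasp; the last joint's range is limited). The gripper opens to 93 mm and grips with 3 to 60 N. Pads are 15 mm wide; open, the fingers measure 128 mm over their backs; the gripper's body (75 mm by 188 mm) begins 65 mm behind the grasp point.
Start: joints at [-1.19, 0.351, 1.652, -0, 1.139, -0.085], TCP at [0.247, -0.491, 0.219] pointing down, gripper open.
Joint ranges: [-2.75, 2.75], [-0.79, 2.1], [0.01, 2.65], [-1.57, 4.71], [0.07, 3.14], [-2.87, 2.87]. Speed limits (rad/s): [2.22, 2.22, 2.79, 3.14, 3.14, 3.14].

INTERFACE

Orientations are given as a rotation vector (axis times angle).
In Python, from bench import observe, grab_frame, get_calibration, job_done gives the robot as it stands. The module is installed in compiled form; this text tells all that it offers.
- The arm moves only by the tool arm_command, never from a script. Its argument "series" is a list of rows, each a list of 4 numbers: the shift along the tool's x, y, z normalised to -1 to 1, where 1 is 40 mm, then the turn about the tool's z normalised to -1 to 1, where 1 is 5 degrees. A call has 1 to 8 rows; each row shifts and turns the commanded pose from where the row before left it, along the tool's axes as they then stand; what a row does not reach is not made up. A row lasts 1/12 s, in which the tool goes at most 41.7 mm and 7.16 degrees, less where a joint would pass 70% of its speed; a pose out of reach is approached as far as the arm can. A call with a number of a shift or a turn outside -1 to 1 is refused whole. A call with a gripper value outside its range is refused whole. "grip" is the opening in per cent of the stroke, from 0 (shut) to 100 (fully open), set as the call begins (left out, the last holds). The fingers move at their own pace and stop on an object; "newtons" is the grip in N (left out, the last holds). Time passes only in rows, so rows that do not move let the fingers close. It gives the time, the measured TCP pose, the force and the opening at its end, in the units of the state.
- observe(): the state, without advancing time (a new reading comes with each control period).
- grab_frame(name): name is "scene" or "top"; returns (picture, depth): 480x640x3 uint8, red, green, blue; 480x640 float32, m along the optical axis (not along the pixel's ray), 0 where there is no reading.
- get_calibration(name): a dict with "intrinsics" (3x3 intrinsics, pixels), "rvec" (rotation vector, rad) and "tvec" (3), from world to camera coordinates, as OpenCV has them. Camera axes: x right, y down, z forward; pixel columns grow to the right and rows downward; lengths in m; the calibration is good to about 2 mm. A picture is of the moment at which its call begins. get_calibration takes no time and is no camera call.
- job_done(): hands the job in, once; it reports no verdict.
The state is a dict: "time": time; "q": joint angles; "qd": joint speeds; "tau": joint torques, N m; "position": TCP position; "tcp_rot": TCP orientation; "wrist_force": force on the tool from outside, world axes, zero at the start; "ft_torque": the same for the moment, N m; "width": opening from 0.0 (shut) to 1.0 (fully open).
Only numpy, scipy, OpenCV 4.12 (cv2) and the standard library are available. Lean on these libraries where they do the work, as an engineer would, in place of code of your own. Each camera call takes 0.05 s, during which the arm holds its last target.

## Working session

There is one attempt and no reset: what is moved stays moved. The work goes in short steps, Python scripts to look and compute and a tool call to move; the robot and the scene stay as the last step left them, time stands still between calls to the robot, and variables do not carry over. Pictures are saved under pics/ and viewed, and the job is handed in when it is done.

Besides the shell and the picture viewer there is one more tool, called after ">>>" as name(argument=value, ...) on one line, values as JSON. arm_command: Moves the arm, as the interface text tells. Scaled input: -1 to 1 covers 40 mm each way for a shift and 5 degrees each way for a turn. Its arguments: {"type":"object","properties":{"series":{"type":"array"},"grip":{"type":"number"},"newtons":{"type":"number"}},"required":["series"]}

```bash
mkdir -p pics && ls
cat > h.py <<'E'
import numpy as np, cv2
from scipy.spatial.transform import Rotation as R
from bench import observe, grab_frame, get_calibration, job_done
def cal(n):
    c=get_calibration(n); K=np.array(c["intrinsics"]); Rm=cv2.Rodrigues(np.array(c["rvec"],float))[0]; t=np.array(c["tvec"],float).ravel()
    return K,Rm,t
def cloud(n,depth):
    K,Rm,t=cal(n); v,u=np.mgrid[0:480,0:640]
    p=np.stack([(u-K[0,2])/K[0,0]*depth,(v-K[1,2])/K[1,1]*depth,depth],-1)
    w=(p-t)@Rm
    w[depth<=0]=np.nan
    return w
def proj(n,P):
    K,Rm,t=cal(n); P=np.atleast_2d(P); c=P@Rm.T+t; q=c@K.T; return q[:,:2]/q[:,2:]
def shot(n,tag):
    im,d=grab_frame(n); cv2.imwrite(f"pics/{tag}.png",cv2.cvtColor(im,cv2.COLOR_RGB2BGR)); np.savez(f"{tag}.npz",im=im,d=d); return im,d
E
python3 - <<'E'
from h import *
for n in("scene","top"):
    shot(n,n+"0"); K,Rm,t=cal(n); print(n,K.round(1).tolist(),(-Rm.T@t).round(3),Rm.round(2).tolist())
print(observe())
E
```

```text
pics
scene [[600.4, 0.0, 321.5], [0.0, 600.4, 228.6], [0.0, 0.0, 1.0]] [ 1.214 -0.467  1.132] [[0.55, 0.83, -0.02], [0.64, -0.44, -0.63], [-0.54, 0.34, -0.77]]
top [[613.4, 0.0, 316.6], [0.0, 613.4, 235.8], [0.0, 0.0, 1.0]] [0.255 0.002 1.497] [[0.02, -1.0, 0.01], [-0.98, -0.02, -0.18], [0.18, -0.0, -0.98]]
{'time': 0.1, 'q': array([-1.18962000e+00,  3.51156241e-01,  1.65232629e+00, -1.46514511e-05,
        1.13911921e+00, -8.46246462e-02]), 'qd': array([-0.00029904, -0.00135867, -0.00283654,  0.00033919, -0.00069481,
       -0.00108163]), 'tau': array([-3.10187443e-04, -4.98028529e+01, -2.85704613e+01,  6.99929637e-02,
        2.38553889e-02, -5.50385346e-05]), 'position': array([ 0.24692191, -0.49112163,  0.21818242]), 'tcp_rot': array([-2.67367803e+00,  1.64843695e+00,  1.28628363e-03]), 'wrist_force': array([0.04992709, 0.43281317, 0.08884539]), 'ft_torque': array([ 0.00949303, -0.05561542,  0.03995137]), 'width': 1.0034084063921724}
```

View pics/scene0.png

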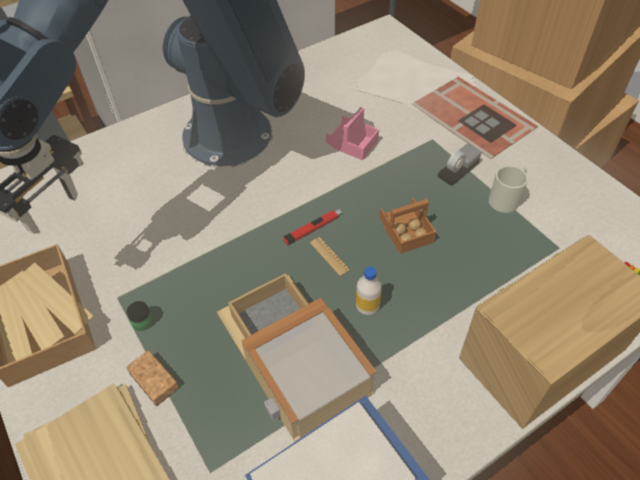

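View pics/top0.png

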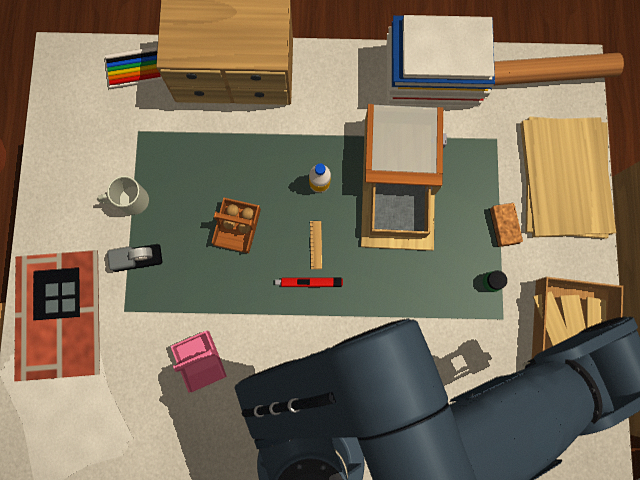

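The scene shows the wooden tote with beads at scene (408,225) / top (236,225). The pink look-alike is at scene (355,135) / top (197,360). The unit is at top (402,180), glue bottle (319,178), ruler (316,245), knife (308,282), sander (506,224), jar (491,281). Other wooden box-like things are the box of sticks at top (580,310) and the chest at (225,50). My choice is the brown tote at (236,225). Next I check it in a close crop.

Run:
```python
from h import *
a=np.load("top0.npz"); im=a["im"]
c=cv2.resize(im[185:265,190:290],None,fx=5,fy=5,interpolation=cv2.INTER_CUBIC)
b=np.load("scene0.npz")["im"]
c2=cv2.resize(b[185:265,360:460],None,fx=5,fy=5,interpolation=cv2.INTER_CUBIC)
cv2.imwrite("pics/crop_tote.png",cv2.cvtColor(np.vstack([c[:300],c2[:300]])if 0 else np.hstack([cv2.resize(c,(400,320)),cv2.resize(c2,(400,320))]),cv2.COLOR_RGB2BGR))
w=cloud("top",a["d"]); ws=cloud("scene",np.load("scene0.npz")["d"])
for nm,W,box in(("top",w,(190,275,200,270)),("scene",ws,(185,265,370,445))):
    P=W[box[0]:box[1],box[2]:box[3]].reshape(-1,3); P=P[~np.isnan(P[:,0])]
    for lo,hi in((.07,.11),(.036,.048),(.010,.03)):
        Q=P[(P[:,2]>lo)&(P[:,2]<hi)]
        print(nm,lo,hi,len(Q),Q.min(0).round(3),Q.max(0).round(3),Q.mean(0).round(3), cv2.minAreaRect(Q[:,:2].astype(np.float32)*1000) if len(Q)>3 else '')
```

```text
top 0.07 0.11 248 [0.541 0.148 0.07 ] [0.572 0.239 0.102] [0.555 0.193 0.092] ((556.281005859375, 193.73460388183594), (90.73789978027344, 14.635858535766602), 78.44132232666016)
top 0.036 0.048 258 [0.489 0.14  0.036] [0.621 0.25  0.048] [0.568 0.192 0.041] ((554.8009033203125, 194.27279663085938), (91.06076049804688, 116.20301055908203), 78.1610336303711)
top 0.01 0.03 696 [0.467 0.124 0.01 ] [0.619 0.275 0.03 ] [0.547 0.196 0.019] ((545.0520629882812, 194.6837158203125), (143.93190002441406, 152.20700073242188), 4.403173923492432)
scene 0.07 0.11 333 [0.54  0.147 0.072] [0.574 0.237 0.103] [0.557 0.19  0.09 ] ((556.8831176757812, 192.43850708007812), (92.03790283203125, 17.643667221069336), 78.6572494506836)
scene 0.036 0.048 311 [0.486 0.138 0.036] [0.619 0.248 0.048] [0.574 0.185 0.041] ((552.3316650390625, 193.04893493652344), (92.88268280029297, 120.77217102050781), 78.9046630859375)
scene 0.01 0.03 656 [0.486 0.138 0.01 ] [0.619 0.286 0.03 ] [0.567 0.187 0.021] ((558.359375, 216.13949584960938), (142.71368408203125, 120.30862426757812), 77.43990325927734)
```

View pics/crop_tote.png

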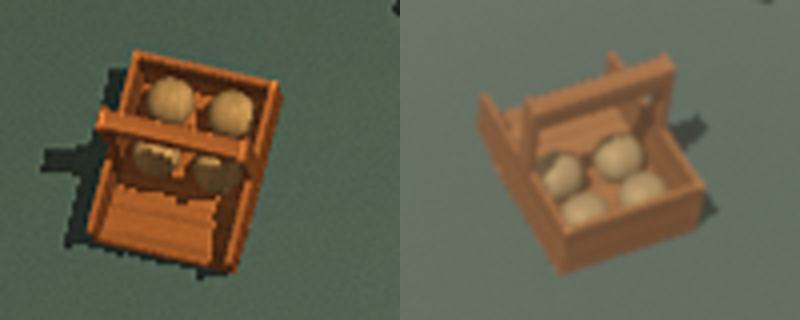

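The crop shows the brown tote with four pale beads, two behind and two under the handle bar. The open spout end faces the robot (bottom of the top view). Now I measure the unit, the bin and the obstacle heights.

Run:
```python
from h import *
w=cloud("top",np.load("top0.npz")["d"]); ws=cloud("scene",np.load("scene0.npz")["d"])
def rect(W,x0,x1,y0,y1,lo,hi,nm):
    P=W.reshape(-1,3); P=P[~np.isnan(P[:,0])]
    Q=P[(P[:,0]>x0)&(P[:,0]<x1)&(P[:,1]>y0)&(P[:,1]<y1)&(P[:,2]>lo)&(P[:,2]<hi)]
    if len(Q)<5: print(nm,len(Q));return
    r=cv2.minAreaRect(Q[:,:2].astype(np.float32)*1000)
    print(nm,len(Q),"z",Q[:,2].mean().round(4),"lo/hi",np.percentile(Q[:,:2],[1,99],axis=0).round(3).tolist(),"rect",[np.round(x,1) for x in r])
for nm,W in(("top",w),("scene",ws)):
    rect(W,.4,.9,-.35,-.04,.094,.106,nm+" cover")
    rect(W,.4,.66,-.35,-.04,.060,.076,nm+" binrim")
    rect(W,.4,.9,-.35,-.04,.008,.015,nm+" base")
    rect(W,.4,.66,-.35,-.04,.015,.024,nm+" binfloor")
    rect(W,.55,.75,-.06,.06,.06,.14,nm+" glue")
# coarse height map from top
P=w.reshape(-1,3);P=P[~np.isnan(P[:,0])]
for xx in np.arange(0.95,0.0,-.1):
    row=[]
    for yy in np.arange(.6,-.75,-.1):
        q=P[(abs(P[:,0]-xx)<.05)&(abs(P[:,1]-yy)<.05)]
        row.append("%5.2f"%q[:,2].max() if len(q) else "  -- ")
    print("%.2f"%xx," ".join(row))
```

```text
top cover 4744 z 0.098 lo/hi [[0.647, -0.298], [0.884, -0.119]] rect [array([ 770.4, -230.9]), array([226.8, 250.2]), np.float64(88.1)]
top binrim 406 z 0.068 lo/hi [[0.535, -0.29], [0.655, -0.115]] rect [array([ 594.9, -202.2]), array([180.3, 120.8]), np.float64(87.4)]
top base 1687 z 0.0118 lo/hi [[0.411, -0.335], [0.889, -0.045]] rect [array([ 650.2, -194.9]), array([496.2, 309.5]), np.float64(0.0)]
top binfloor 2045 z 0.0188 lo/hi [[0.419, -0.287], [0.659, -0.051]] rect [array([ 525.7, -184.6]), array([206.7, 302.6]), np.float64(71.9)]
top glue 396 z 0.0976 lo/hi [[0.646, -0.032], [0.688, 0.018]] rect [array([667.7,  -7.3]), array([51.3, 47. ]), np.float64(87.5)]
scene cover 8730 z 0.0983 lo/hi [[0.649, -0.3], [0.84, -0.12]] rect [array([ 743.3, -208.6]), array([183.8, 198.1]), np.float64(88.4)]
scene binrim 533 z 0.0681 lo/hi [[0.534, -0.297], [0.649, -0.136]] rect [array([ 597.2, -215.7]), array([162.1, 126.1]), np.float64(88.9)]
scene base 620 z 0.0121 lo/hi [[0.41, -0.335], [0.843, -0.043]] rect [array([ 642.1, -198.7]), array([308.4, 480.7]), np.float64(88.9)]
scene binfloor
[... 449 characters left out ...]
 0.01  0.01  0.01  0.01  0.01  0.01  0.11  0.11  0.11  0.01  0.03  0.03  0.03
0.65  0.01  0.10  0.10  0.01  0.05  0.05  0.14  0.11  0.11  0.11  0.04  0.04  0.03  0.03
0.55  0.01  0.10  0.10  0.04  0.10  0.10  0.02  0.08  0.08  0.08  0.04  0.04  0.03  0.03
0.45  0.02  0.06  0.08  0.01  0.05  0.02  0.03  0.03  0.01  0.01  0.06  0.08  0.08  0.08
0.35  0.02  0.01  0.01  0.01  0.01  0.01  0.01  0.01  0.01  0.01  0.52  0.55  0.06  0.08
0.25  0.02  0.02  0.01  0.10  0.10  0.55  0.77  0.78  0.76  0.68  0.63  0.56  0.07   -- 
0.15  0.02  0.01  0.01  0.05  0.05  0.55  0.76  0.78  0.77  0.70  0.64  0.58   --   0.01
0.05  0.01  0.01  0.01  0.01  0.01  0.35  0.35  0.35   --   0.66   --    --   0.01  0.01
```

Run:
```python
from h import *
im=np.load("top0.npz")["im"]
c=cv2.resize(im[90:260,330:500],(600,600),interpolation=cv2.INTER_CUBIC)
cv2.imwrite("pics/crop_unit.png",cv2.cvtColor(c,cv2.COLOR_RGB2BGR))
```

```text
(no output)
```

View pics/crop_unit.png

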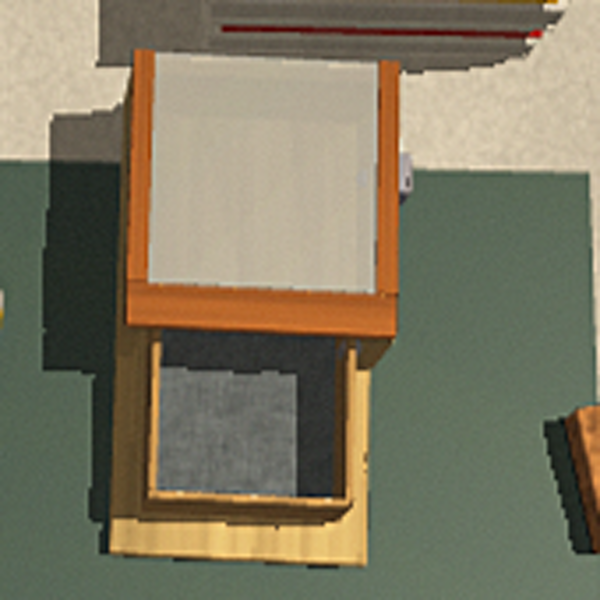

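Unit: cover edge is near (0.649, -0.209), yaw about -1.7°. The bin front is near x 0.534, so the bin is about 0.01 in. The moves only turn about the tool's z, so I need to know how the arm behaves at the reach limit, because the tool may tilt there. I test this cheaply, outward from here and high up.

>>> arm_command(series=[[1,0,-1,0],[1,0,-1,0],[1,0,0,0],[1,0,0,0],[1,0,0,0],[1,0,0,0],[1,0,0,0],[1,0,0,0]])

```text
time: 0.77
position: [0.3736, -0.7433, 0.277]
tcp_rot: [-2.674, 1.648, 0.002]
wrist_force: [1.0, -0.9, -0.5]
width: 1.004
```

>>> arm_command(series=[[1,0,0,0],[1,0,0,0],[1,0,0,0],[1,0,0,0]])

```text
time: 1.1
position: [0.4004, -0.7976, 0.2593]
tcp_rot: [2.661, -1.641, 0.04]
wrist_force: [-1.0, -0.8, 0.7]
width: 0.998
```

Run:
```python
from h import *
s=observe(); print(s["time"],s["q"].round(3),s["position"].round(4),s["tcp_rot"].round(4)); print(R.from_rotvec(s["tcp_rot"]).as_matrix().round(3))
```

```text
1.1 [-1.158  1.216  0.012  0.002  1.884 -0.053] [ 0.4004 -0.7976  0.2593] [ 2.661  -1.6408  0.0399]
[[ 0.449 -0.893  0.014]
 [-0.893 -0.449 -0.026]
 [ 0.03  -0.001 -1.   ]]
```

>>> arm_command(series=[[1,0,0,0],[1,0,0,0],[1,0,0,0],[1,0,0,0],[1,0,0,0],[1,0,0,0]])

```text
time: 1.6
position: [0.4233, -0.8431, 0.2308]
tcp_rot: [2.586, -1.595, 0.233]
wrist_force: [0.2, 0.3, 0.5]
width: 1.0
```

Run:
```python
from h import *
s=observe(); print(s["time"],s["q"].round(3),s["position"].round(4),np.hypot(*s["position"][:2]),s["tcp_rot"].round(4)); print(R.from_rotvec(s["tcp_rot"]).as_matrix().round(3))
```

```text
1.6 [-1.158  1.252  0.014  0.009  1.696 -0.05 ] [ 0.4233 -0.8431  0.2308] 0.9433967529625245 [ 2.5865 -1.5947  0.2328]
[[ 0.442 -0.893  0.08 ]
 [-0.879 -0.449 -0.16 ]
 [ 0.179 -0.    -0.984]]
```

The tool does tilt outward at the reach limit (now about 10°), so tilt can be built up there. I fit the arm's kinematics so I can plan how to add and remove it.

Run:
```python
from h import *
from scipy.optimize import least_squares
D=[(.351156,1.652326,1.139119,np.hypot(.24692,.49112),.21818),(1.216,.012,1.884,np.hypot(.4004,.7976),.2593),(1.252,.014,1.696,.9434,.2308)]
def fk(p,q2,q3,q5):
    a,h,L1,L2,d=p
    s=q2+q3; t=s+q5
    return a+L1*np.sin(q2)+L2*np.sin(s)+d*np.sin(t), h+L1*np.cos(q2)+L2*np.cos(s)+d*np.cos(t)
def f(p): 
    e=[]
    for a,b,c,r,z in D:
        R_,Z=fk(p,a,b,c); e+=[R_-r,Z-z]
    return np.array(e+[ (p[0]-0)*.001])
for x0 in ([0,.3,.4,.4,.3],[.05,.4,.45,.4,.25]):
    s=least_squares(f,x0); print(s.x.round(4),(f(s.x)*1000).round(2))
```

```text
[-0.0658  0.1784  0.5357  0.4755  0.2638] [ 0.14  0.06 -0.32  1.32  0.17 -1.38 -0.07]
[-0.0658  0.1784  0.5357  0.4755  0.2638] [ 0.14  0.06 -0.32  1.32  0.17 -1.38 -0.07]
```

>>> arm_command(series=[[-0.98,0,-0.2,0],[-0.98,0,-0.2,0],[-0.98,0,-0.2,0],[-0.98,0,-0.2,0],[-0.98,0,-0.2,0],[-0.98,0,-0.2,0],[-0.98,0,-0.2,0],[-0.98,0,-0.2,0]])

```text
time: 2.27
position: [0.3231, -0.6455, 0.2408]
tcp_rot: [2.587, -1.595, 0.233]
wrist_force: [0.3, -1.7, 0.4]
width: 1.002
```

```bash
cat > st.py <<'E'
from h import *
import json,os
s=observe(); M=R.from_rotvec(s["tcp_rot"]).as_matrix()
r=np.hypot(*s["position"][:2]); q=s["q"]
print("t",round(float(s["time"]),2),"q",q.round(4),"pos",s["position"].round(4),"r",r.round(4),"az",np.degrees(np.arctan2(s["position"][1],s["position"][0])).round(1))
print("F",s["wrist_force"].round(1),"w",round(float(s["width"]),3),"tiltvec(deg)",np.degrees(M[:2,2]).round(2),"xax",M[:,0].round(3),"zax",M[:,2].round(3))
open("log.jsonl","a").write(json.dumps(dict(q=q.tolist(),p=s["position"].tolist(),rv=s["tcp_rot"].tolist()))+"\n")
E
python3 st.py
```

```text
t 2.27 q [-1.176   0.5628  1.2803  0.0142  1.1196 -0.0762] pos [ 0.3231 -0.6455  0.2408] r 0.7219 az -63.4
F [ 0.3 -1.7  0.4] w 1.002 tiltvec(deg) [ 4.6  -9.13] xax [ 0.442 -0.879  0.178] zax [ 0.08  -0.159 -0.984]
```

```bash
cat > fit.py <<'E'
from h import *
from scipy.optimize import least_squares
D=[(.351156,1.652326,1.139119,np.hypot(.24692,.49112),.21818),(1.216,.012,1.884,np.hypot(.4004,.7976),.2593),(1.252,.014,1.696,.9434,.2308),(.5628,1.2803,1.1196,.7219,.2408)]
def fk(p,q2,q3,q5):
    a,h,L1,L2,d,e=p
    s=q2+q3; t=s+q5
    return a+L1*np.sin(q2)+e*np.cos(q2)*0+L2*np.sin(s)-e*np.cos(s)+d*np.sin(t), h+L1*np.cos(q2)+L2*np.cos(s)+e*np.sin(s)+d*np.cos(t)
def f(p): 
    E=[]
    for a,b,c,r,z in D:
        R_,Z=fk(p,a,b,c); E+=[R_-r,Z-z]
    return np.array(E+[(p[0])*.002,p[5]*.002])
s=least_squares(f,[0,.3,.4,.4,.3,0]); print(s.x.round(4),(f(s.x)*1000).round(2))
s2=least_squares(lambda p:f(np.r_[0,p]),[.3,.4,.4,.3,0]); print(s2.x.round(4),(f(np.r_[0,s2.x])*1000).round(2))
E
python3 fit.py
```

```text
[ 0.001   0.2565  0.4878  0.4381  0.2769 -0.0394] [ 0.01 -0.01 -0.01 -0.    0.01  0.   -0.01  0.01  0.   -0.08]
[ 0.2552  0.4885  0.4386  0.2766 -0.0389] [-0.   -0.03  0.    0.02 -0.   -0.02  0.    0.03  0.   -0.08]
```

>>> arm_command(series=[[-0.98,0,-0.2,0],[-0.98,0,-0.2,0],[-0.98,0,-0.2,0],[-0.98,0,-0.2,0],[-0.98,0,-0.2,0],[-0.98,0,-0.2,0],[-0.98,0,-0.2,0],[-0.98,0,-0.2,0]])

```text
time: 2.93
position: [0.1796, -0.3599, 0.2476]
tcp_rot: [2.587, -1.594, 0.233]
wrist_force: [0.4, -1.2, 0.7]
width: 0.999
```

```bash
python3 st.py
```

```text
t 2.93 q [-1.2406 -0.0584  2.0722  0.0298  0.9501 -0.151 ] pos [ 0.1796 -0.3599  0.2476] r 0.4023 az -63.5
F [ 0.4 -1.2  0.7] w 0.999 tiltvec(deg) [ 4.6  -9.13] xax [ 0.442 -0.879  0.178] zax [ 0.08  -0.159 -0.984]
```

```bash
cat > kin.py <<'E'
from h import *
from scipy.optimize import least_squares
D=[(.351156,1.652326,1.139119,np.hypot(.24692,.49112),.21818),(1.216,.012,1.884,np.hypot(.4004,.7976),.2593),(1.252,.014,1.696,.9434,.2308),(.5628,1.2803,1.1196,.7219,.2408),(-.0584,2.0722,.9501,.4023,.2476)]
OFF=.0468
def fk(p,q2,q3,q5):
    a,h,L1,L2,d,e=p
    s=q2+q3; t=s+q5
    return a+L1*np.sin(q2)+L2*np.sin(s)-e*np.cos(s)+d*np.sin(t), h+L1*np.cos(q2)+L2*np.cos(s)+e*np.sin(s)+d*np.cos(t)
def f(p): 
    E=[]
    for a,b,c,r,z in D:
        R_,Z=fk(p,a,b,c); E+=[R_-np.sqrt(r*r-OFF**2),Z-z]
    return np.array(E+[(p[0])*.002,p[5]*.002])
s=least_squares(f,[0,.3,.4,.4,.3,0]); P=s.x
if __name__=="__main__":
    print(P.round(4),(f(P)*1000).round(2))
    # feasible min r for vertical tool as function of z, by limits
    for z in (.05,.1,.15,.2,.25,.3,.4,.5):
        def g(q,r,z,al): 
            R_,Z=fk(P,*q); return [R_-r,Z-z,(q.sum()-np.pi+al)*.3]
        out=[]
        for al in (0,.17,.7):
          rm=None
          for r in np.arange(.42,.05,-.01):
            o=least_squares(g,[0,2,1.],bounds=([-.79,.01,.07],[2.1,2.65,3.14]),args=(r,z,al))
            if o.cost>1e-7: rm=(round(r,2),o.x.round(2).tolist()); break
          out.append(rm)
        print(z,out)
E
python3 kin.py
```

```text
[ 0.0018  0.2619  0.4861  0.4367  0.2793 -0.0415] [ 0.07  0.06 -0.09 -0.05  0.11  0.07 -0.07 -0.05 -0.02 -0.02  0.   -0.08]
0.05 [(np.float64(0.17), [0.07, 2.65, 0.43]), (np.float64(0.22), [0.1, 2.65, 0.24]), (np.float64(0.42), [0.22, 2.37, 0.07])]
0.1 [(np.float64(0.14), [-0.25, 2.65, 0.75]), (np.float64(0.19), [-0.22, 2.65, 0.55]), (np.float64(0.42), [0.11, 2.41, 0.07])]
0.15 [(np.float64(0.08), [-0.68, 2.65, 1.18]), (np.float64(0.14), [-0.61, 2.65, 0.94]), (np.float64(0.42), [0.0, 2.43, 0.07])]
0.2 [(np.float64(0.07), [-0.79, 2.56, 1.39]), (np.float64(0.12), [-0.79, 2.56, 1.2]), (np.float64(0.29), [-0.5, 2.65, 0.3])]
0.25 [(np.float64(0.08), [-0.79, 2.44, 1.51]), (np.float64(0.13), [-0.79, 2.45, 1.32]), (np.float64(0.25), [-0.79, 2.59, 0.64])]
0.3 [(np.float64(0.09), [-0.79, 2.32, 1.62]), (np.float64(0.14), [-0.79, 2.33, 1.43]), (np.float64(0.26), [-0.79, 2.47, 0.77])]
0.4 [(np.float64(0.08), [-0.79, 2.09, 1.85]), (np.float64(0.13), [-0.79, 2.1, 1.67]), (np.float64(0.27), [-0.79, 2.24, 1.0])]
0.5 [None, (np.float64(0.1), [-0.79, 1.86, 1.91]), (np.float64(0.26), [-0.79, 2.01, 1.22])]
```

Run:
```python
from kin import *
def ik(r,z,al):
    g=lambda q:[fk(P,*q)[0]-r,fk(P,*q)[1]-z,(q.sum()-np.pi+al)*.3]
    o=least_squares(g,[.3,1.5,.7],bounds=([-.79,.01,.07],[2.1,2.65,3.14])); return o.x.round(2).tolist(),round(o.cost,6)
for al in (35,40,45,50):
    for r,z in ((.5,.07),(.57,.03),(.6,.07),(.66,.04),(.65,.15),(.7,.04)):
        print(al,r,z,ik(r,z,np.radians(al)))
W=cloud("scene",np.load("scene0.npz")["d"]); Wt=cloud("top",np.load("top0.npz")["d"])
for u,v in ((540,60),(600,40),(480,40),(620,120),(230,30),(100,80),(440,100)): print(u,v,W[v,u].round(2))
```

```text
35 0.5 0.07 ([0.35, 2.22, 0.07], np.float64(0.000636))
35 0.57 0.03 ([0.53, 2.05, 0.07], np.float64(0.00075))
35 0.6 0.07 ([0.49, 2.02, 0.07], np.float64(0.000143))
35 0.66 0.04 ([0.63, 1.88, 0.07], np.float64(0.000101))
35 0.65 0.15 ([0.42, 1.9, 0.21], np.float64(0.0))
35 0.7 0.04 ([0.68, 1.8, 0.07], np.float64(1e-05))
40 0.5 0.07 ([0.32, 2.22, 0.07], np.float64(0.001711))
40 0.57 0.03 ([0.51, 2.04, 0.07], np.float64(0.001934))
40 0.6 0.07 ([0.48, 2.02, 0.07], np.float64(0.000819))
40 0.66 0.04 ([0.62, 1.87, 0.07], np.float64(0.000725))
40 0.65 0.15 ([0.41, 1.96, 0.07], np.float64(0.0))
40 0.7 0.04 ([0.67, 1.79, 0.07], np.float64(0.000402))
45 0.5 0.07 ([0.3, 2.22, 0.07], np.float64(0.003306))
45 0.57 0.03 ([0.5, 2.04, 0.07], np.float64(0.003671))
45 0.6 0.07 ([0.47, 2.01, 0.07], np.float64(0.002051))
45 0.66 0.04 ([0.61, 1.87, 0.07], np.float64(0.001919))
45 0.65 0.15 ([0.4, 1.96, 0.07], np.float64(0.000284))
45 0.7 0.04 ([0.66, 1.78, 0.07], np.float64(0.001369))
50 0.5 0.07 ([0.28, 2.22, 0.07], np.float64(0.00542))
50 0.57 0.03 ([0.49, 2.04, 0.07], np.float64(0.00596))
50 0.6 0.07 ([0.45, 2.01, 0.07], np.float64(0.003839))
50 0.66 0.04 ([0.6, 1.86, 0.07], np.float64(0.003684))
50 0.65 0.15 ([0.39, 1.95, 0.07], np.float64(0.001129))
50 0.7 0.04 ([0.66, 1.77, 0.07], np.float64(0.002912))
540 60 [ 0.22  1.01 -0.03]
600 40 [0.32 1.15 0.04]
480 40 [ 0.01  0.96 -0.05]
620 120 [ 0.32  1.53 -0.47]
230 30 [ 0.26 -0.06  0.49]
100 80 [-0.8  -0.15 -0.23]
440 100 [0.23 0.58 0.01]
```

```bash
cat > sim.py <<'E'
from kin import *
Rz=lambda a:R.from_euler('z',a).as_matrix(); Ry=lambda a:R.from_euler('y',a).as_matrix()
a_,h_,L1,L2,d_,e_=P
LO=np.array([-2.75,-.79,.01,-1.57,.07,-2.87]);HI=np.array([2.75,2.1,2.65,4.71,3.14,2.87])
def FK(q):
    q1,q2,q3,q4,q5,q6=q
    A=Rz(q1); p=A@np.array([a_,OFF,h_])
    p=p+A@Ry(q2)@np.array([0,0,L1])
    p=p+A@Ry(q2+q3)@np.array([-e_,0,L2])
    M=A@Ry(q2+q3)@Rz(q4)@Ry(q5)@Rz(q6+np.pi)
    return p+M[:,2]*d_, M
def IK(p,M,q0,w=.3):
    def f(q):
        pp,MM=FK(q); return np.r_[pp-p,w*R.from_matrix(MM.T@M).as_rotvec(), 1e-4*(q-q0)]
    o=least_squares(f,np.clip(q0,LO+1e-6,HI-1e-6),bounds=(LO,HI)); pp,MM=FK(o.x)
    return o.x,np.linalg.norm(pp-p),np.degrees(np.linalg.norm(R.from_matrix(MM.T@M).as_rotvec()))
if __name__=="__main__":
    import json
    for l in open("log.jsonl"):
        l=json.loads(l); p,M=FK(l["q"]); print((p-l["p"]).round(4), (M-R.from_rotvec(l["rv"]).as_matrix()).round(3).ravel())
    al=np.radians(45); ph=np.radians(78.5)
    z=np.array([np.sin(al)*np.cos(ph),np.sin(al)*np.sin(ph),-np.cos(al)])
    for sgn in (1,-1):
        x=sgn*np.array([np.cos(ph-np.pi/2),np.sin(ph-np.pi/2),0]); M0=np.c_[x,np.cross(z,x),z]
        q=np.array([1.3,.9,.6,0,.9,1.5*sgn])
        def go(p,M,nm,n=12,q=q):
            p0,Mx=FK(q); rv=R.from_matrix(Mx.T@M).as_rotvec()
            for i in range(1,n+1):
                q,ep,er=IK(p0+(np.array(p)-p0)*i/n,Mx@R.from_rotvec(rv*i/n).as_matrix(),q)
            print(nm,q.round(2),"err",round(ep,4),round(er,2)); return q
        q=go([.15,.75,.3],M0,"left",1,q)
        q=go([.556,.193,.2],M0,"tote hi",12,q)
        g=np.array([.556,.193,.085])+.019*z
        q=go(g,M0,"grip",6,q)
        q=go(g+[0,0,.15],M0,"lift",6,q)
        q=go([.63,-.15,.25],M0,"bin",12,q)
        for t in (30,60,75):
            Mt=M0@Rz(np.radians(-t)) # ccw from above = negative about tool z
            q=go([.63,-.15,.25],Mt,"turn%d"%t,8,q)
E
python3 sim.py
```

```text
[ 0.0004 -0.0001 -0.    ] [-0. -0. -0. -0.  0.  0. -0.  0. -0.]
[ 0.0006 -0.0007  0.    ] [-0. -0. -0. -0.  0. -0. -0.  0. -0.]
left [1.29 0.38 1.61 0.15 0.37 1.37] err 0.0 0.0
tote hi [-0.09  0.42  1.83  0.95  1.04 -0.46] err 0.0 0.0
grip [-0.07  0.65  1.87  1.13  0.89 -0.73] err 0.0 0.0
lift [-0.07  0.4   1.81  0.94  1.05 -0.4 ] err 0.0 0.0
bin [-0.6   0.64  1.32  0.71  1.56 -0.55] err 0.0 0.0
turn30 [-0.6   0.64  1.32  0.71  1.56 -1.07] err 0.0 0.0
turn60 [-0.6   0.64  1.32  0.71  1.56 -1.59] err 0.0 0.0
turn75 [-0.6   0.64  1.32  0.71  1.56 -1.85] err 0.0 0.0
left [ 1.29  0.38  1.61  0.15  0.37 -1.77] err 0.0 0.0
tote hi [ 0.11  0.35  1.71  0.55  0.95 -2.87] err 0.0481 22.17
grip [ 0.19  0.54  1.75  0.51  0.73 -2.87] err 0.0518 26.82
lift [ 0.12  0.33  1.69  0.56  0.98 -2.87] err 0.0452 20.51
bin [-0.44  0.71  1.    0.56  1.69 -2.87] err 0.0909 34.13
turn30 [-0.51  1.27  0.01  1.14  2.4  -2.87] err 0.1512 44.21
turn60 [-0.52  1.3   0.01  1.65  2.67 -2.87] err 0.1638 64.97
turn75 [-0.49  1.34  0.01  2.43  3.14 -2.87] err 0.1695 69.11
```

```bash
cat > emu.py <<'E'
from sim import *
def row(q,r,w):
    p,M=FK(q); s=np.array(r[:3])*.04; n=np.linalg.norm(s); s*=min(1,.0417/max(n,1e-9))
    return IK(p+M@s, M@Rz(np.radians(5*r[3])), q, w)[0]
if __name__=="__main__":
    x=np.array([.449,-.893,0]);z=np.array([0,0,-1.]);M=np.c_[x,np.cross(z,x),z]
    for w in (.05,.1,.2,.3,.5,1):
        q,_,_=IK(np.array([.3736,-.7433,.277]),M,np.array([-1.16,.9,.8,0,1.4,-.05]),1)
        for i in range(10):
            q=row(q,[1,0,0,0],w)
            if i in(3,9):
                p,MM=FK(q); print(w,i,p.round(3),"tilt",np.degrees(np.arccos(-MM[2,2])).round(2),q.round(2))
E
python3 emu.py
```

```text
0.05 3 [ 0.443 -0.882  0.29 ] tilt 22.34 [-1.16  1.21  0.01  0.02  1.54 -0.05]
0.05 9 [ 0.516 -1.027  0.445] tilt 71.13 [-1.16  1.22  0.01  0.08  0.67 -0.08]
0.1 3 [ 0.439 -0.874  0.286] tilt 20.39 [-1.16  1.21  0.01  0.02  1.57 -0.05]
0.1 9 [ 0.508 -1.011  0.423] tilt 63.57 [-1.16  1.21  0.01  0.07  0.82 -0.07]
0.2 3 [ 0.429 -0.853  0.275] tilt 15.09 [-1.16  1.21  0.01  0.01  1.66 -0.05]
0.2 9 [ 0.487 -0.968  0.362] tilt 46.9 [-1.16  1.2   0.01  0.04  1.11 -0.06]
0.3 3 [ 0.42  -0.835  0.265] tilt 10.47 [-1.16  1.22  0.01  0.01  1.73 -0.05]
0.3 9 [ 0.465 -0.925  0.308] tilt 33.11 [-1.16  1.21  0.01  0.03  1.34 -0.05]
0.5 3 [ 0.409 -0.814  0.255] tilt 5.24 [-1.16  1.22  0.01  0.    1.82 -0.05]
0.5 9 [ 0.437 -0.869  0.246] tilt 16.84 [-1.16  1.25  0.01  0.02  1.59 -0.05]
1 3 [ 0.402 -0.8    0.248] tilt 1.56 [-1.16  1.23  0.01  0.    1.87 -0.05]
1 9 [ 0.415 -0.826  0.204] tilt 4.98 [-1.16  1.28  0.01  0.    1.77 -0.05]
```

```bash
cat > plan.py <<'E'
from emu import *
import json
def plan(wps,turn=0.,step=.039,start=None,show=True):
    """wps world positions; turn (deg about tool z) spread evenly; rows in tool axes"""
    s=observe(); p=np.array(s["position"]); M=R.from_rotvec(s["tcp_rot"]).as_matrix()
    if start is not None: p,M=start
    segs=[]
    for w in wps:
        w=np.array(w,float); D=w-p; n=max(1,int(np.ceil(np.linalg.norm(D)/step-1e-6)))
        segs+= [D/n]*n; p=w
    nt=int(np.ceil(abs(turn)/5)); 
    while len(segs)<nt: segs.append(np.zeros(3))
    t=turn/len(segs); rows=[]
    for d in segs:
        rows.append((M.T@d/.04).round(2).tolist()+[round(t/5,2)]); M=M@Rz(np.radians(round(t/5,2)*5))
    if show:
        for i in range(0,len(rows),8): print(json.dumps(rows[i:i+8]))
    return rows,p,M
E
python3 - <<'E'
from plan import *
rows,p,M=plan([[.40,0,.3],[.30,.45,.3],[.06,.73,.3]],-52)
s=observe(); q=s["q"]
for r in rows: q=row(q,r,.7)
print(FK(q)[0].round(3),q.round(2)); np.save("q_left.npy",q)
E
```

```text
[[-0.48, -0.82, -0.21, -0.32], [-0.45, -0.83, -0.21, -0.32], [-0.43, -0.84, -0.21, -0.32], [-0.41, -0.85, -0.21, -0.32], [-0.38, -0.86, -0.21, -0.32], [-0.36, -0.87, -0.21, -0.32], [-0.33, -0.88, -0.21, -0.32], [-0.31, -0.89, -0.21, -0.32]]
[[-0.28, -0.9, -0.21, -0.32], [-0.26, -0.91, -0.21, -0.32], [-0.23, -0.91, -0.21, -0.32], [-0.8, -0.5, -0.17, -0.32], [-0.79, -0.52, -0.17, -0.32], [-0.77, -0.55, -0.17, -0.32], [-0.76, -0.57, -0.17, -0.32], [-0.74, -0.59, -0.17, -0.32]]
[[-0.72, -0.61, -0.17, -0.32], [-0.71, -0.63, -0.17, -0.32], [-0.69, -0.65, -0.17, -0.32], [-0.67, -0.67, -0.17, -0.32], [-0.65, -0.68, -0.17, -0.32], [-0.63, -0.7, -0.17, -0.32], [-0.61, -0.72, -0.17, -0.32], [-0.84, -0.35, -0.16, -0.32]]
[[-0.83, -0.37, -0.16, -0.32], [-0.82, -0.4, -0.16, -0.32], [-0.81, -0.42, -0.16, -0.32], [-0.79, -0.44, -0.16, -0.32], [-0.78, -0.46, -0.16, -0.32], [-0.77, -0.48, -0.16, -0.32], [-0.75, -0.51, -0.16, -0.32], [-0.74, -0.53, -0.16, -0.32]]
[[-0.72, -0.55, -0.16, -0.32]]
[0.061 0.729 0.303] [ 1.46  0.76  0.8  -0.1   1.73  1.64]
```

>>> arm_command(series=[[-0.45,-0.85,-0.2,-0.32],[-0.45,-0.85,-0.2,-0.32],[-0.4,-0.85,-0.2,-0.32],[-0.4,-0.85,-0.2,-0.32],[-0.4,-0.85,-0.2,-0.32],[-0.35,-0.85,-0.2,-0.32],[-0.35,-0.9,-0.2,-0.32],[-0.3,-0.9,-0.2,-0.32]])

```text
time: 3.6
position: [0.3441, -0.0994, 0.2845]
tcp_rot: [2.735, -1.288, 0.216]
wrist_force: [0.9, -1.3, -0.0]
width: 1.001
```

>>> arm_command(series=[[-0.3,-0.9,-0.2,-0.32],[-0.25,-0.9,-0.2,-0.32],[-0.25,-0.9,-0.2,-0.32],[-0.8,-0.5,-0.2,-0.32],[-0.8,-0.5,-0.2,-0.32],[-0.75,-0.55,-0.2,-0.32],[-0.75,-0.55,-0.2,-0.32],[-0.75,-0.6,-0.2,-0.32]])

```text
time: 4.27
position: [0.3591, 0.186, 0.3041]
tcp_rot: [2.848, -0.97, 0.194]
wrist_force: [1.3, 0.6, 0.1]
width: 1.001
```

>>> arm_command(series=[[-0.7,-0.6,-0.2,-0.32],[-0.7,-0.65,-0.2,-0.32],[-0.7,-0.65,-0.2,-0.32],[-0.65,-0.65,-0.2,-0.32],[-0.65,-0.7,-0.2,-0.32],[-0.65,-0.7,-0.2,-0.32],[-0.6,-0.7,-0.2,-0.32],[-0.85,-0.35,-0.15,-0.32]])

```text
time: 4.93
position: [0.2782, 0.4776, 0.3125]
tcp_rot: [2.927, -0.645, 0.171]
wrist_force: [1.4, 0.4, -0.3]
width: 0.999
```

```bash
python3 st.py
python3 - <<'E'
from plan import *
s=observe(); p=s["position"]; M=R.from_rotvec(s["tcp_rot"]).as_matrix()
az=np.degrees(np.arctan2(M[1,0],M[0,0])); print("x az",az)
rows,p,M=plan([[.06,.73,.3]],-(-11.5-az))
E
```

```text
t 4.93 q [ 1.0351  0.3357  1.4503 -0.1528  1.4548  1.4943] pos [0.2782 0.4776 0.3125] r 0.5527 az 59.8
F [ 1.4  0.4 -0.3] w 0.999 tiltvec(deg) [ 4.62 -9.18] xax [ 0.902 -0.409  0.141] zax [ 0.081 -0.16  -0.984]
x az -24.403949120340197
[[-0.84, -0.38, -0.13, -0.29], [-0.83, -0.4, -0.13, -0.29], [-0.82, -0.42, -0.13, -0.29], [-0.81, -0.44, -0.13, -0.29], [-0.8, -0.46, -0.13, -0.29], [-0.78, -0.48, -0.13, -0.29], [-0.77, -0.5, -0.13, -0.29], [-0.76, -0.52, -0.13, -0.29]]
[[-0.75, -0.54, -0.13, -0.29]]
```

>>> arm_command(series=[[-0.85,-0.4,-0.15,-0.29],[-0.85,-0.4,-0.15,-0.29],[-0.8,-0.4,-0.15,-0.29],[-0.8,-0.45,-0.15,-0.29],[-0.8,-0.45,-0.15,-0.29],[-0.8,-0.5,-0.15,-0.29],[-0.75,-0.5,-0.15,-0.29],[-0.75,-0.5,-0.15,-0.29]])

```text
time: 5.6
position: [0.0825, 0.7027, 0.3086]
tcp_rot: [2.967, -0.344, 0.148]
wrist_force: [1.2, 0.3, 1.2]
width: 0.998
```

>>> arm_command(series=[[-0.3,-0.95,0,-0.2],[0,-1,0,0],[0,-1,0,0],[0,-1,0,0],[0,-1,0,0],[0,-1,0,0],[0,-1,0,0],[0,-1,0,0]])

```text
time: 6.27
position: [0.1199, 0.8583, 0.2416]
tcp_rot: [3.034, -0.32, 0.154]
wrist_force: [-0.3, -0.3, 0.9]
width: 1.005
```

```bash
python3 st.py
python3 - <<'E'
from plan import *
s=observe(); q=s["q"]
xt=np.array([.98,-.2,0])
for w in (.5,.7):
    q=s["q"]
    for i in range(40):
        q=row(q,[0,-1,0,0],w)
        if i%8==7: p,M=FK(q); print(w,i,p.round(3),"al",np.degrees(np.arccos(-M[2,2])).round(1),"tilt az",np.degrees(np.arctan2(M[1,2],M[0,2])).round(1),"xaz",np.degrees(np.arctan2(M[1,0],M[0,0])).round(1),q.round(2))
E
```

```text
t 6.27 q [ 1.412   1.237   0.0155 -0.114   1.9684  1.5822] pos [0.1199 0.8583 0.2416] r 0.8666 az 82.0
F [-0.3 -0.3  0.9] w 1.005 tiltvec(deg) [ 5.2  -5.53] xax [ 0.973 -0.203  0.109] zax [ 0.091 -0.097 -0.991]
0.5 7 [0.156 0.94  0.195] al 11.9 tilt az 51.6 xaz -11.8 [ 1.39  1.3   0.01 -0.1   1.65  1.57]
0.5 15 [0.176 1.006 0.235] al 26.4 tilt az 68.7 xaz -11.6 [ 1.37  1.28  0.01 -0.08  1.4   1.55]
0.5 23 [0.182 1.045 0.339] al 40.7 tilt az 73.5 xaz -11.3 [ 1.37  1.2   0.01 -0.06  1.22  1.54]
0.5 31 [0.176 1.052 0.484] al 53.9 tilt az 75.7 xaz -11.1 [ 1.37  1.09  0.01 -0.04  1.1   1.53]
0.5 39 [0.161 1.022 0.649] al 66.1 tilt az 77.1 xaz -11.0 [ 1.38  0.95  0.01 -0.03  1.03  1.52]
0.7 7 [0.153 0.912 0.175] al 7.1 tilt az 23.8 xaz -11.8 [ 1.38  1.31  0.01 -0.1   1.75  1.56]
0.7 15 [0.175 0.956 0.167] al 14.1 tilt az 56.2 xaz -11.8 [ 1.37  1.33  0.01 -0.09  1.57  1.55]
0.7 23 [0.187 0.991 0.204] al 22.6 tilt az 65.8 xaz -11.7 [ 1.36  1.3   0.01 -0.08  1.44  1.54]
0.7 31 [0.191 1.015 0.276] al 31.0 tilt az 70.0 xaz -11.6 [ 1.36  1.24  0.01 -0.07  1.35  1.53]
0.7 39 [0.189 1.026 0.371] al 39.3 tilt az 72.5 xaz -11.5 [ 1.36  1.16  0.01 -0.06  1.29  1.53]
```

Run:
```python
from plan import *
s=observe()
for w in (.5,.7):
  for zz in (-.2,-.4):
    q=s["q"]
    seq=[[-1,0,0,0]]*2+[[-.15,-.95,zz,0]]*44
    for i,r in enumerate(seq):
        q=row(q,r,w)
        p,M=FK(q); 
        if i%8==7: print(w,zz,i,p.round(3),"az",np.degrees(np.arctan2(p[1],p[0])).round(1),"al",np.degrees(np.arccos(-M[2,2])).round(1),"tilt az",np.degrees(np.arctan2(M[1,2],M[0,2])).round(1),"xz",(M[:,2]@[.98,-.2,0]).round(3))
```

```text
0.5 -0.2 7 [0.045 0.923 0.23 ] az 87.2 al 8.4 tilt az 46.9 xz 0.077
0.5 -0.2 15 [0.043 0.981 0.293] az 87.5 al 22.2 tilt az 73.7 xz 0.031
0.5 -0.2 23 [0.034 1.011 0.41 ] az 88.1 al 36.3 tilt az 79.8 xz -0.014
0.5 -0.2 31 [0.019 1.004 0.56 ] az 88.9 al 49.6 tilt az 82.6 xz -0.055
0.5 -0.2 39 [0.002 0.958 0.723] az 89.9 al 62.2 tilt az 84.4 xz -0.091
0.5 -0.4 7 [0.041 0.914 0.271] az 87.4 al 8.9 tilt az 49.5 xz 0.075
0.5 -0.4 15 [0.033 0.953 0.38 ] az 88.0 al 23.2 tilt az 74.4 xz 0.028
0.5 -0.4 23 [0.02  0.955 0.53 ] az 88.8 al 37.8 tilt az 80.2 xz -0.019
0.5 -0.4 31 [0.002 0.914 0.699] az 89.9 al 51.7 tilt az 83.0 xz -0.062
0.5 -0.4 39 [-0.018  0.827  0.869] az 91.3 al 65.1 tilt az 84.7 xz -0.099
0.7 -0.2 7 [0.045 0.902 0.217] az 87.1 al 5.6 tilt az 11.1 xz 0.091
0.7 -0.2 15 [0.046 0.94  0.237] az 87.2 al 11.5 tilt az 59.2 xz 0.066
0.7 -0.2 23 [0.043 0.967 0.294] az 87.5 al 19.6 tilt az 71.7 xz 0.04
0.7 -0.2 31 [0.036 0.981 0.376] az 87.9 al 28.0 tilt az 76.9 xz 0.013
0.7 -0.2 39 [0.027 0.978 0.476] az 88.4 al 36.2 tilt az 79.8 xz -0.013
0.7 -0.4 7 [0.041 0.893 0.256] az 87.4 al 5.7 tilt az 14.8 xz 0.09
0.7 -0.4 15 [0.037 0.916 0.32 ] az 87.7 al 12.1 tilt az 60.8 xz 0.064
0.7 -0.4 23 [0.03  0.926 0.408] az 88.2 al 20.6 tilt az 72.5 xz 0.036
0.7 -0.4 31 [0.02  0.917 0.513] az 88.8 al 29.3 tilt az 77.5 xz 0.009
0.7 -0.4 39 [0.008 0.888 0.625] az 89.5 al 38.0 tilt az 80.2 xz -0.019
```

Good prediction. I push outward at azimuth of about 87° with a slight lift.

>>> arm_command(series=[[-1,0,0,0],[-0.9,-0.3,-0.2,0],[-0.15,-0.95,-0.2,0],[-0.15,-0.95,-0.2,0],[-0.15,-0.95,-0.2,0],[-0.15,-0.95,-0.2,0],[-0.15,-0.95,-0.2,0],[-0.15,-0.95,-0.2,0]])

```text
time: 6.93
position: [0.0499, 0.9101, 0.2302]
tcp_rot: [-3.051, 0.311, -0.143]
wrist_force: [1.0, 0.0, -1.0]
width: 1.002
```

>>> arm_command(series=[[-0.15,-0.95,-0.2,0],[-0.15,-0.95,-0.2,0],[-0.15,-0.95,-0.2,0],[-0.15,-0.95,-0.2,0],[-0.15,-0.95,-0.2,0],[-0.15,-0.95,-0.2,0],[-0.15,-0.95,-0.2,0],[-0.15,-0.95,-0.2,0]])

```text
time: 7.6
position: [0.0482, 0.9542, 0.266]
tcp_rot: [-2.864, 0.279, -0.12]
wrist_force: [-0.6, 0.3, -0.9]
width: 0.997
```

```bash
python3 st.py
python3 - <<'E'
from plan import *
s=observe(); M=R.from_rotvec(s["tcp_rot"]).as_matrix(); print("al",np.degrees(np.arccos(-M[2,2])).round(1),"tilt az",np.degrees(np.arctan2(M[1,2],M[0,2])).round(1),"xz",(M[:,2]@[.98,-.2,0]).round(3))
for w in (.5,.6,.7):
    q=s["q"]
    for i,r in enumerate([[-.1,-1,-.15,0]]*32):
        q=row(q,r,w)
        p,M=FK(q); 
        if i%8==7: print(w,i,p.round(3),"az",np.degrees(np.arctan2(p[1],p[0])).round(1),"al",np.degrees(np.arccos(-M[2,2])).round(1),"tilt az",np.degrees(np.arctan2(M[1,2],M[0,2])).round(1),"xz",(M[:,2]@[.98,-.2,0]).round(3))
E
```

```text
t 7.6 q [ 1.4973  1.2197  0.0129 -0.0884  1.6489  1.6729] pos [0.0482 0.9542 0.266 ] r 0.9554 az 87.1
F [-0.6  0.3 -0.9] w 0.997 tiltvec(deg) [ 6.11 14.25] xax [ 0.978 -0.2    0.057] zax [ 0.107  0.249 -0.963]
al 15.7 tilt az 66.8 xz 0.055
0.5 7 [0.058 1.005 0.35 ] az 86.7 al 30.7 tilt az 77.3 xz 0.01
0.5 15 [0.058 1.02  0.485] az 86.7 al 45.0 tilt az 80.8 xz -0.029
0.5 23 [0.05  0.995 0.646] az 87.1 al 58.4 tilt az 82.6 xz -0.062
0.5 31 [0.037 0.928 0.815] az 87.7 al 71.0 tilt az 83.8 xz -0.088
0.6 7 [0.059 0.99  0.336] az 86.6 al 26.9 tilt az 75.8 xz 0.021
0.6 15 [0.061 1.004 0.443] az 86.5 al 38.0 tilt az 79.3 xz -0.009
0.6 23 [0.057 0.99  0.573] az 86.7 al 48.7 tilt az 81.2 xz -0.037
0.6 31 [0.047 0.948 0.712] az 87.1 al 59.1 tilt az 82.5 xz -0.06
0.7 7 [0.059 0.98  0.326] az 86.6 al 24.4 tilt az 74.5 xz 0.029
0.7 15 [0.063 0.991 0.414] az 86.4 al 33.1 tilt az 77.9 xz 0.005
0.7 23 [0.061 0.983 0.519] az 86.5 al 41.6 tilt az 79.9 xz -0.017
0.7 31 [0.055 0.956 0.633] az 86.7 al 50.0 tilt az 81.3 xz -0.037
```

>>> arm_command(series=[[-0.1,-1,-0.1,0],[-0.1,-1,-0.1,0],[-0.1,-1,-0.1,0],[-0.1,-1,-0.1,0],[-0.1,-1,-0.1,0],[-0.1,-1,-0.1,0],[-0.1,-1,-0.1,0],[-0.1,-1,-0.1,0]])

```text
time: 8.27
position: [0.0605, 0.9922, 0.3206]
tcp_rot: [-2.674, 0.247, -0.101]
wrist_force: [0.3, -0.7, 0.2]
width: 1.002
```

>>> arm_command(series=[[-0.1,-1,0,0],[-0.1,-1,0,0],[-0.1,-1,0,0],[-0.1,-1,0,0],[-0.1,-1,0,0],[-0.1,-1,0,0],[-0.1,-1,0,0],[-0.1,-1,0,0]])

```text
time: 8.93
position: [0.0669, 1.0206, 0.3902]
tcp_rot: [-2.487, 0.219, -0.086]
wrist_force: [0.3, 0.1, 0.6]
width: 1.001
```

```bash
python3 st.py
python3 - <<'E'
from plan import *
s=observe(); M=R.from_rotvec(s["tcp_rot"]).as_matrix(); print("al",np.degrees(np.arccos(-M[2,2])).round(1),"tilt az",np.degrees(np.arctan2(M[1,2],M[0,2])).round(1),"xz",(M[:,2]@[.98,-.2,0]).round(3))
E
```

```text
t 8.93 q [ 1.4755  1.1295  0.0129 -0.0588  1.3548  1.6445] pos [0.0669 1.0206 0.3902] r 1.0227 az 86.3
F [0.3 0.1 0.6] w 1.001 tiltvec(deg) [ 6.54 33.91] xax [ 0.984 -0.178  0.009] zax [ 0.114  0.592 -0.798]
al 37.1 tilt az 79.1 xz -0.006
```

>>> arm_command(series=[[0.1,-1,0,0],[0.1,-1,0,0],[0.1,-1,0,0],[0.1,-1,0,0],[0.1,-1,0,0],[0.1,-1,0,0]])

```text
time: 9.43
position: [0.1103, 1.0222, 0.4668]
tcp_rot: [-2.355, 0.202, -0.082]
wrist_force: [-0.2, 0.6, -0.4]
width: 1.001
```

```bash
python3 st.py
cat > togrip.py <<'E'
from plan import *
s=observe(); p=s["position"]; M=R.from_rotvec(s["tcp_rot"]).as_matrix(); z=M[:,2]
print("al",np.degrees(np.arccos(-z[2])).round(1),"tilt az",np.degrees(np.arctan2(z[1],z[0])).round(1),"z.xt",(z@[.98,-.2,0]).round(3))
B=np.array([.5565,.193,.085]); g=B+.019*z; pre=g-.13*z
print("grip tcp",g.round(4),"pre",pre.round(4))
rows,_,_=plan([[.25,.6,.36],[.45,.25,.3],pre],0.,.0395)
q=s["q"]
for i,r in enumerate(rows):
    q=row(q,r,.6)
    if i%6==5: print(i,q.round(2))
print(FK(q)[0].round(3),q.round(2))
E
python3 togrip.py
```

```text
t 9.43 q [ 1.4222  1.0673  0.0128 -0.0159  1.2819  1.5915] pos [0.1103 1.0222 0.4668] r 1.0281 az 83.8
F [-0.2  0.6 -0.4] w 1.001 tiltvec(deg) [ 6.83 39.7 ] xax [ 0.985 -0.17  -0.001] zax [ 0.119  0.693 -0.711]
al 44.7 tilt az 80.2 z.xt -0.022
grip tcp [0.5588 0.2062 0.0715] pre [0.5433 0.1161 0.1639]
[[0.44, 0.74, -0.42, 0.0], [0.44, 0.74, -0.42, 0.0], [0.44, 0.74, -0.42, 0.0], [0.44, 0.74, -0.42, 0.0], [0.44, 0.74, -0.42, 0.0], [0.44, 0.74, -0.42, 0.0], [0.44, 0.74, -0.42, 0.0], [0.44, 0.74, -0.42, 0.0]]
[[0.44, 0.74, -0.42, 0.0], [0.44, 0.74, -0.42, 0.0], [0.44, 0.74, -0.42, 0.0], [0.44, 0.74, -0.42, 0.0], [0.58, 0.6, -0.4, 0.0], [0.58, 0.6, -0.4, 0.0], [0.58, 0.6, -0.4, 0.0], [0.58, 0.6, -0.4, 0.0]]
[[0.58, 0.6, -0.4, 0.0], [0.58, 0.6, -0.4, 0.0], [0.58, 0.6, -0.4, 0.0], [0.58, 0.6, -0.4, 0.0], [0.58, 0.6, -0.4, 0.0], [0.58, 0.6, -0.4, 0.0], [0.58, 0.6, -0.4, 0.0], [0.48, 0.74, 0.06, 0.0]]
[[0.48, 0.74, 0.06, 0.0], [0.48, 0.74, 0.06, 0.0], [0.48, 0.74, 0.06, 0.0], [0.48, 0.74, 0.06, 0.0], [0.48, 0.74, 0.06, 0.0]]
5 [1.26 0.43 1.26 0.15 0.69 1.35]
11 [0.98 0.12 1.79 0.57 0.57 0.77]
17 [0.46 0.02 1.99 0.88 0.83 0.12]
23 [-0.03  0.16  1.96  0.9   1.1  -0.33]
[0.543 0.115 0.165] [-0.24  0.48  1.85  0.9   1.1  -0.62]
```

>>> arm_command(series=[[0.45,0.75,-0.4,0],[0.45,0.75,-0.4,0],[0.45,0.75,-0.4,0],[0.45,0.75,-0.4,0],[0.45,0.75,-0.4,0],[0.45,0.75,-0.4,0],[0.45,0.75,-0.4,0],[0.45,0.75,-0.4,0]])

```text
time: 10.1
position: [0.1871, 0.8156, 0.4123]
tcp_rot: [-2.355, 0.199, -0.083]
wrist_force: [0.4, 0.9, 0.7]
width: 1.001
```

>>> arm_command(series=[[0.45,0.75,-0.4,0],[0.45,0.75,-0.4,0],[0.45,0.75,-0.4,0],[0.45,0.75,-0.4,0],[0.6,0.6,-0.4,0],[0.6,0.6,-0.4,0],[0.6,0.6,-0.4,0],[0.6,0.6,-0.4,0]])

```text
time: 10.77
position: [0.3122, 0.5478, 0.3524]
tcp_rot: [-2.355, 0.198, -0.084]
wrist_force: [0.4, 1.1, 0.0]
width: 1.0
```

```bash
python3 st.py
python3 - <<'E'
from plan import *
s=observe(); M=R.from_rotvec(s["tcp_rot"]).as_matrix(); z=M[:,2]
B=np.array([.5565,.193,.085]); g=B+.019*z; pre=g-.13*z
az=np.degrees(np.arctan2(M[1,0],M[0,0])); print(az, "z.xt",(z@[.98,-.2,0]).round(3), pre.round(3))
rows,_,_=plan([pre],(az+11.5),.0395)
E
```

```text
t 10.77 q [0.802  0.1122 1.8207 0.7118 0.6516 0.5153] pos [0.3122 0.5478 0.3524] r 0.6305 az 60.3
F [0.4 1.1 0. ] w 1.0 tiltvec(deg) [ 6.83 39.7 ] xax [ 0.986 -0.168  0.002] zax [ 0.119  0.693 -0.711]
-9.645309219771306 z.xt -0.022 [0.543 0.116 0.164]
[[0.54, 0.73, -0.25, 0.03], [0.54, 0.73, -0.25, 0.03], [0.54, 0.73, -0.25, 0.03], [0.54, 0.72, -0.25, 0.03], [0.54, 0.72, -0.25, 0.03], [0.54, 0.72, -0.25, 0.03], [0.55, 0.72, -0.25, 0.03], [0.55, 0.72, -0.25, 0.03]]
[[0.55, 0.72, -0.25, 0.03], [0.55, 0.72, -0.25, 0.03], [0.55, 0.71, -0.25, 0.03], [0.56, 0.71, -0.25, 0.03], [0.56, 0.71, -0.25, 0.03], [0.56, 0.71, -0.25, 0.03]]
```

>>> arm_command(series=[[0.55,0.7,-0.25,0.03],[0.55,0.7,-0.25,0.03],[0.55,0.7,-0.25,0.03],[0.55,0.7,-0.25,0.03],[0.55,0.7,-0.25,0.03],[0.55,0.7,-0.25,0.03],[0.55,0.7,-0.25,0.03],[0.55,0.7,-0.25,0.03]])

```text
time: 11.43
position: [0.4478, 0.3047, 0.2508]
tcp_rot: [-2.354, 0.223, -0.075]
wrist_force: [1.1, 1.0, 0.4]
width: 1.0
```

>>> arm_command(series=[[0.55,0.7,-0.25,0.03],[0.55,0.7,-0.25,0.03],[0.55,0.7,-0.25,0.03],[0.55,0.7,-0.25,0.03],[0.55,0.7,-0.25,0.03],[0.3,0.4,-0.15,0],[0,0,0,0]])

```text
time: 12.02
position: [0.5392, 0.1327, 0.1776]
tcp_rot: [-2.354, 0.243, -0.068]
wrist_force: [0.7, -0.1, -0.2]
width: 1.001
```

```bash
python3 st.py
python3 - <<'E'
from plan import *
im,d=shot("top","top1"); im2,d2=shot("scene","scene1")
c=cv2.resize(im[150:310,170:330],(400,400),interpolation=cv2.INTER_CUBIC); c2=cv2.resize(im2[110:270,330:490],(400,400),interpolation=cv2.INTER_CUBIC)
cv2.imwrite("pics/pre1.png",cv2.cvtColor(np.hstack([c,c2]),cv2.COLOR_RGB2BGR))
s=observe(); M=R.from_rotvec(s["tcp_rot"]).as_matrix(); p=s["position"]
print(proj("top",p),proj("scene",p))
z=M[:,2]; B=np.array([.5565,.193,.085]); g=B+.019*z
az=np.degrees(np.arctan2(M[1,0],M[0,0])); print("xaz",az)
rows,_,_=plan([g-.04*z,g],0,.03)
E
```

```text
t 12.02 q [-0.2073  0.4431  1.8611  0.9088  1.0928 -0.5483] pos [0.5392 0.1327 0.1776] r 0.5553 az 13.8
F [ 0.7 -0.1 -0.2] w 1.001 tiltvec(deg) [ 6.93 39.55] xax [ 0.98  -0.195 -0.023] zax [ 0.121  0.69  -0.713]
[[253.82804591 218.62636677]] [[387.647229   186.27505014]]
xaz -11.105094472642348
[[0.06, 0.14, 0.55, 0.0], [0.06, 0.14, 0.55, 0.0], [0.06, 0.14, 0.55, 0.0], [0.06, 0.14, 0.55, 0.0], [0.0, -0.0, 0.5, 0.0], [0.0, -0.0, 0.5, 0.0]]
```

View pics/pre1.png

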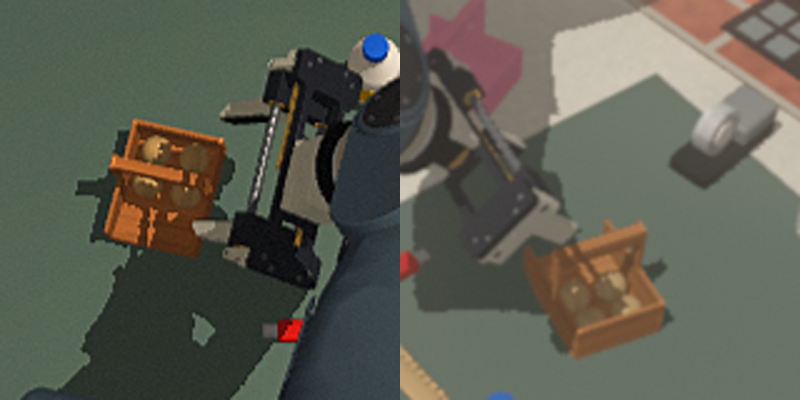

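The gripper leans in from the right. Its two fingertips, at crop (225,112) and (200,232), straddle the line of the bar (left end (115,165), right end (215,185)). I move in along the tool and grip.

>>> arm_command(series=[[0.06,0.14,0.55,0],[0.06,0.14,0.55,0],[0.06,0.14,0.55,0],[0.06,0.14,0.55,0],[0,0,0.5,0],[0,0,0.5,0],[0,0,0,0],[0,0,0,0]])

```text
time: 12.78
position: [0.5577, 0.2084, 0.072]
tcp_rot: [-2.353, 0.236, -0.064]
wrist_force: [-0.3, 0.7, 0.8]
width: 0.997
```

```bash
python3 st.py
python3 - <<'E'
from plan import *
im,d=shot("top","top2"); im2,d2=shot("scene","scene2")
c=cv2.resize(im[170:270,190:290],(400,400),interpolation=cv2.INTER_CUBIC); c2=cv2.resize(im2[150:250,350:450],(400,400),interpolation=cv2.INTER_CUBIC)
cv2.imwrite("pics/grip2.png",cv2.cvtColor(np.hstack([c,c2]),cv2.COLOR_RGB2BGR))
E
```

```text
t 12.78 q [-0.0573  0.6524  1.8518  1.0908  0.9043 -0.6853] pos [0.5577 0.2084 0.072 ] r 0.5953 az 20.5
F [-0.3  0.7  0.8] w 0.997 tiltvec(deg) [ 6.64 39.63] xax [ 0.982 -0.189 -0.023] zax [ 0.116  0.692 -0.713]
```

View pics/grip2.png

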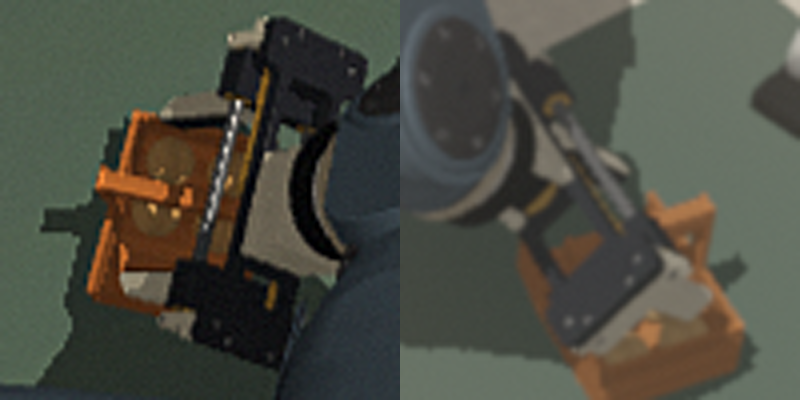

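>>> arm_command(series=[[0,0,0,0],[0,0,0,0],[0,0,0,0],[0,0,0,0],[0,0,0,0],[0,0,0,0],[0,0,0,0],[0,0,0,0]], grip=0, newtons=35)

```text
time: 13.55
position: [0.5583, 0.2072, 0.0714]
tcp_rot: [-2.353, 0.238, -0.065]
wrist_force: [0.9, -0.1, -0.2]
width: 0.476
```

```bash
python3 st.py
python3 - <<'E'
from plan import *
s=observe(); p=s["position"]
rows,_,_=plan([p+[0,0,.06]],0,.015)
rows,_,_=plan([p+[0,0,.06],p+[0,0,.14]],0,.03)
E
```

```text
t 13.55 q [-0.0594  0.6538  1.8512  1.0912  0.904  -0.686 ] pos [0.5583 0.2072 0.0714] r 0.5955 az 20.4
F [ 0.9 -0.1 -0.2] w 0.476 tiltvec(deg) [ 6.72 39.62] xax [ 0.981 -0.191 -0.024] zax [ 0.117  0.691 -0.713]
[[-0.01, -0.26, -0.27, 0.0], [-0.01, -0.26, -0.27, 0.0], [-0.01, -0.26, -0.27, 0.0], [-0.01, -0.26, -0.27, 0.0]]
[[-0.02, -0.53, -0.53, 0.0], [-0.02, -0.53, -0.53, 0.0], [-0.02, -0.47, -0.48, 0.0], [-0.02, -0.47, -0.48, 0.0], [-0.02, -0.47, -0.48, 0.0]]
```

Still closing (opening 0.48). I wait for the jaws.

>>> arm_command(series=[[0,0,0,0],[0,0,0,0],[0,0,0,0],[0,0,0,0],[0,0,0,0],[0,0,0,0]])

```text
time: 14.05
position: [0.5585, 0.2072, 0.0716]
tcp_rot: [-2.353, 0.238, -0.066]
wrist_force: [1.4, -0.9, 0.2]
width: 0.129
```

>>> arm_command(series=[[0,0,0,0],[0,0,0,0],[0,0,0,0]])

```text
time: 14.3
position: [0.5584, 0.2072, 0.0715]
tcp_rot: [-2.353, 0.238, -0.065]
wrist_force: [0.9, -0.4, 0.4]
width: 0.124
```

>>> arm_command(series=[[0,-0.15,-0.15,0],[0,-0.25,-0.25,0],[0,-0.25,-0.25,0],[0,-0.25,-0.25,0],[0,-0.25,-0.25,0],[0,-0.15,-0.15,0],[0,0,0,0]])

```text
time: 14.88
position: [0.5607, 0.2075, 0.1468]
tcp_rot: [-2.353, 0.237, -0.068]
wrist_force: [-0.5, 0.0, -1.5]
width: 0.125
```

```bash
python3 st.py
python3 - <<'E'
from plan import *
im,d=shot("top","top3"); im2,d2=shot("scene","scene3")
c=cv2.resize(im[150:290,170:310],(400,400),interpolation=cv2.INTER_CUBIC); c2=cv2.resize(im2[110:250,330:470],(400,400),interpolation=cv2.INTER_CUBIC)
cv2.imwrite("pics/lift3.png",cv2.cvtColor(np.hstack([c,c2]),cv2.COLOR_RGB2BGR))
E
```

```text
t 14.88 q [-0.0586  0.5218  1.8281  0.9955  0.9805 -0.5226] pos [0.5607 0.2075 0.1468] r 0.5979 az 20.3
F [-0.5  0.  -1.5] w 0.125 tiltvec(deg) [ 6.83 39.61] xax [ 0.981 -0.191 -0.021] zax [ 0.119  0.691 -0.713]
```

View pics/lift3.png

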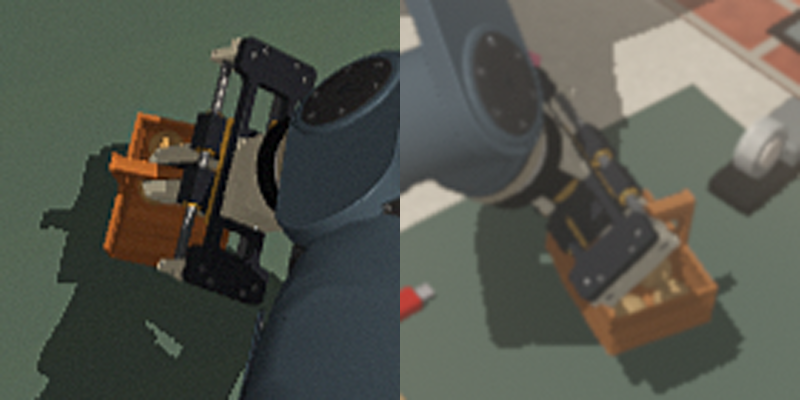

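```bash
cat > pour.py <<'E'
from plan import *
s=observe(); p0=s["position"]; M0=R.from_rotvec(s["tcp_rot"]).as_matrix()
yaw=np.radians(-11.3); T0=Rz(yaw)           # tote upright in hand
Rel=M0.T@T0                                  # tote in tool axes
bar_t=np.array([0,0,-.019])                  # bar centre in tool
def tote_pts(pts,p,M):
    T=M@Rel; o=p+M@bar_t - T@np.array([0,0,.085]); return o+np.atleast_2d(pts)@T.T
corn=np.array([[x,y,z] for x in(-.06,.055) for y in(-.045,.045) for z in(0,.042)])
if __name__=="__main__":
    for psi in (0,30,40,50,60,70):
        M=M0@Rz(-np.radians(psi)); T=M@Rel
        E,L=tote_pts([[-.06,.028,.017],[-.06,0,.017]],np.zeros(3),M)
        tgt=np.array([.610,-.185,.105])
        if psi==50: tcp=tgt-E
        print(psi,"pitch",np.degrees(np.arcsin(T[2,0])).round(1),"roll",np.degrees(np.arcsin(T[2,1])).round(1),"spout az",np.degrees(np.arctan2(-T[1,0],-T[0,0])).round(1),"E",E.round(3),"L",L.round(3))
    print("tcp",tcp.round(3))
    for psi in (0,20,30,40,50,60,70):
        M=M0@Rz(-np.radians(psi))
        E=tote_pts([[-.06,.028,.017]],tcp,M)[0]; C=tote_pts(corn,tcp,M)
        print(psi,"E",E.round(3)); 
        lo=C[[0,2,4,6]]
        print("   bottom corners",lo.round(3).tolist())
        # gripper body corners: 65 behind grasp pt => 84 behind TCP; +-94 along x, +-37.5 y
        G=tcp+np.array([[sx*.094,sy*.0375,-.084] for sx in(-1,1) for sy in(-1,1)])@M.T
        print("   body low",G[G[:,2].argmin()].round(3), "tip",tcp.round(3))
E
python3 pour.py
```

```text
0 pitch 0.0 roll -0.0 spout az 168.7 E [-0.056  0.026 -0.054] L [-0.061 -0.001 -0.054]
30 pitch 20.6 roll -3.3 spout az -169.0 E [-0.038  0.004 -0.073] L [-0.033 -0.023 -0.071]
40 pitch 27.0 roll -6.0 spout az -160.6 E [-0.029 -0.001 -0.077] L [-0.021 -0.028 -0.074]
50 pitch 32.8 roll -9.4 spout az -151.2 E [-0.019 -0.006 -0.08 ] L [-0.008 -0.032 -0.075]
60 pitch 37.9 roll -13.4 spout az -140.6 E [-0.008 -0.009 -0.081] L [ 0.005 -0.033 -0.075]
70 pitch 41.9 roll -18.0 spout az -128.7 E [ 0.003 -0.011 -0.081] L [ 0.018 -0.033 -0.073]
tcp [ 0.629 -0.179  0.185]
0 E [ 0.573 -0.153  0.13 ]
   bottom corners [[0.559, -0.224, 0.113], [0.577, -0.136, 0.113], [0.672, -0.247, 0.113], [0.69, -0.159, 0.113]]
   body low [ 0.706 -0.281  0.216] tip [ 0.629 -0.179  0.185]
20 E [ 0.584 -0.168  0.117]
   bottom corners [[0.591, -0.241, 0.102], [0.587, -0.151, 0.1], [0.703, -0.235, 0.13], [0.698, -0.145, 0.128]]
   body low [ 0.535 -0.27   0.199] tip [ 0.629 -0.179  0.185]
30 E [ 0.591 -0.175  0.112]
   bottom corners [[0.61, -0.246, 0.1], [0.594, -0.158, 0.095], [0.715, -0.226, 0.141], [0.7, -0.137,
[... 185 characters left out ...]
], [0.7, -0.129, 0.143]]
   body low [ 0.559 -0.29   0.183] tip [ 0.629 -0.179  0.185]
50 E [ 0.61  -0.185  0.105]
   bottom corners [[0.647, -0.25, 0.103], [0.613, -0.168, 0.088], [0.732, -0.203, 0.165], [0.698, -0.122, 0.151]]
   body low [ 0.573 -0.298  0.178] tip [ 0.629 -0.179  0.185]
60 E [ 0.621 -0.188  0.104]
   bottom corners [[0.666, -0.248, 0.108], [0.624, -0.171, 0.087], [0.736, -0.191, 0.178], [0.694, -0.114, 0.157]]
   body low [ 0.59  -0.304  0.175] tip [ 0.629 -0.179  0.185]
70 E [ 0.632 -0.19   0.103]
   bottom corners [[0.683, -0.244, 0.114], [0.635, -0.173, 0.087], [0.736, -0.177, 0.191], [0.688, -0.107, 0.163]]
   body low [ 0.607 -0.308  0.174] tip [ 0.629 -0.179  0.185]
```

Lifted and level: the crop shows the tote hanging upright under the fingers, with the beads inside. Now I carry it to the bin at height, gently.

Run:
```python
from plan import *
s=observe(); p=s["position"]
rows,_,_=plan([[.565,.19,.25],[.622,-.179,.25],[.622,-.179,.194]],0,.027)
q=s["q"]
for r in rows: q=row(q,r,.6)
print(FK(q)[0],q.round(2))
```

```text
[[0.04, -0.39, -0.54, 0.0], [0.04, -0.39, -0.54, 0.0], [0.04, -0.39, -0.54, 0.0], [0.04, -0.39, -0.54, 0.0], [0.23, 0.44, -0.44, 0.0], [0.23, 0.44, -0.44, 0.0], [0.23, 0.44, -0.44, 0.0], [0.23, 0.44, -0.44, 0.0]]
[[0.23, 0.44, -0.44, 0.0], [0.23, 0.44, -0.44, 0.0], [0.23, 0.44, -0.44, 0.0], [0.23, 0.44, -0.44, 0.0], [0.23, 0.44, -0.44, 0.0], [0.23, 0.44, -0.44, 0.0], [0.23, 0.44, -0.44, 0.0], [0.23, 0.44, -0.44, 0.0]]
[[0.23, 0.44, -0.44, 0.0], [0.23, 0.44, -0.44, 0.0], [0.01, 0.33, 0.33, 0.0], [0.01, 0.33, 0.33, 0.0], [0.01, 0.33, 0.33, 0.0]]
[ 0.62541008 -0.17550769  0.19505807] [-0.62  0.72  1.31  0.68  1.53 -0.6 ]
```

>>> arm_command(series=[[0.05,-0.3,-0.45,0],[0.05,-0.4,-0.55,0],[0.05,-0.4,-0.55,0],[0.05,-0.4,-0.55,0],[0.1,-0.05,-0.45,0],[0.15,0.25,-0.4,0],[0.25,0.45,-0.45,0],[0.25,0.45,-0.45,0]])

```text
time: 15.65
position: [0.5814, 0.1043, 0.2645]
tcp_rot: [-2.353, 0.237, -0.063]
wrist_force: [0.3, -0.6, -2.4]
width: 0.126
```

>>> arm_command(series=[[0.25,0.45,-0.45,0],[0.25,0.45,-0.45,0],[0.25,0.45,-0.45,0],[0.25,0.45,-0.45,0],[0.25,0.45,-0.45,0],[0.25,0.45,-0.45,0],[0.25,0.45,-0.45,0],[0.2,0.4,-0.4,0]])

```text
time: 16.32
position: [0.6199, -0.1086, 0.2635]
tcp_rot: [-2.352, 0.24, -0.063]
wrist_force: [-0.5, -1.4, -2.0]
width: 0.127
```

```bash
python3 st.py
python3 - <<'E'
from plan import *
rows,_,_=plan([[.622,-.179,.25],[.622,-.179,.194]],0,.027)
E
```

```text
t 16.32 q [-0.5435  0.5846  1.3757  0.7113  1.5392 -0.498 ] pos [ 0.6199 -0.1086  0.2635] r 0.6294 az -9.9
F [-0.5 -1.4 -2. ] w 0.127 tiltvec(deg) [ 6.67 39.65] xax [ 0.981 -0.191 -0.025] zax [ 0.116  0.692 -0.712]
[[0.13, 0.48, -0.32, 0.0], [0.13, 0.48, -0.32, 0.0], [0.13, 0.48, -0.32, 0.0], [0.01, 0.33, 0.33, 0.0], [0.01, 0.33, 0.33, 0.0], [0.01, 0.33, 0.33, 0.0]]
```

>>> arm_command(series=[[0.1,0.45,-0.3,0],[0.1,0.5,-0.3,0],[0.1,0.4,-0.25,0],[0,0.3,0.2,0],[0,0.35,0.35,0],[0,0.3,0.3,0],[0,0.2,0.2,0],[0,0,0,0]])

```text
time: 16.98
position: [0.6165, -0.1723, 0.1855]
tcp_rot: [-2.351, 0.24, -0.059]
wrist_force: [-0.8, 0.5, -2.6]
width: 0.128
```

```bash
python3 st.py
python3 - <<'E'
from plan import *
im,d=shot("top","top4"); im2,d2=shot("scene","scene4")
c=cv2.resize(im[90:270,290:470],(400,400),interpolation=cv2.INTER_CUBIC); c2=cv2.resize(im2[200:400,200:400],(400,400),interpolation=cv2.INTER_CUBIC)
cv2.imwrite("pics/over4.png",cv2.cvtColor(np.hstack([c,c2]),cv2.COLOR_RGB2BGR))
E
```

```text
t 16.98 q [-0.6251  0.7189  1.3432  0.6816  1.5116 -0.6188] pos [ 0.6165 -0.1723  0.1855] r 0.6401 az -15.6
F [-0.8  0.5 -2.6] w 0.128 tiltvec(deg) [ 6.52 39.74] xax [ 0.981 -0.19  -0.028] zax [ 0.114  0.694 -0.711]
```

View pics/over4.png

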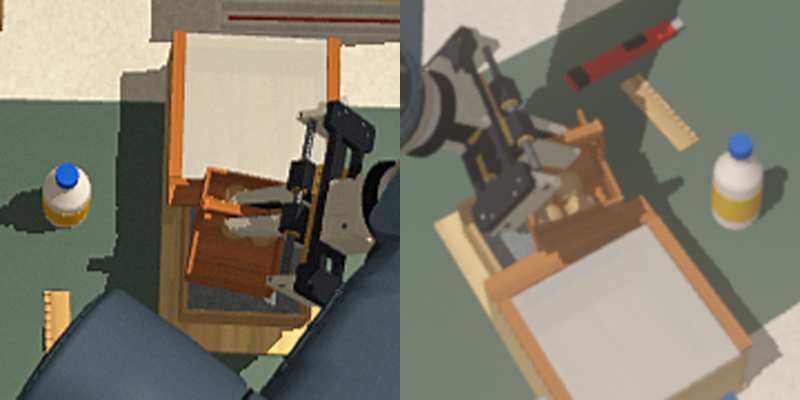

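The top view (left) shows the tote over the bin at crop (240,230), with the beads in its closed end. The glue bottle at (65,195) is well clear. I shift it 15 mm towards the cover and turn to pour, slowing near the rolling angle.

>>> arm_command(series=[[0.2,-0.05,-0.1,-0.4],[0.2,-0.05,-0.1,-0.8],[0,0,0,-0.8],[0,0,0,-0.8],[0,0,0,-0.8],[0,0,0,-0.8],[0,0,0,-0.6],[0,0,0,-0.4]])

```text
time: 17.75
position: [0.6333, -0.179, 0.1986]
tcp_rot: [-2.363, -0.325, -0.294]
wrist_force: [0.4, -0.5, -2.8]
width: 0.127
```

>>> arm_command(series=[[0,0,0,-0.4],[0,0,0,-0.4],[0,0,0,-0.4],[0,0,0,-0.4],[0,0,0,-0.4],[0,0,0,-0.4],[0,0,0,-0.4],[0,0,0,-0.4]])

```text
time: 18.42
position: [0.6333, -0.179, 0.1986]
tcp_rot: [-2.316, -0.656, -0.424]
wrist_force: [-0.0, -0.0, -1.5]
width: 0.128
```

```bash
python3 st.py
python3 - <<'E'
from plan import *
im,d=shot("top","top5"); im2,d2=shot("scene","scene5")
c=cv2.resize(im[90:270,290:470],(400,400),interpolation=cv2.INTER_CUBIC); c2=cv2.resize(im2[200:400,200:400],(400,400),interpolation=cv2.INTER_CUBIC)
cv2.imwrite("pics/pour5.png",cv2.cvtColor(np.hstack([c,c2]),cv2.COLOR_RGB2BGR))
E
```

```text
t 18.42 q [-0.6191  0.7328  1.2807  0.6836  1.5402 -1.3407] pos [ 0.6333 -0.179   0.1986] r 0.6581 az -15.8
F [-0.  -0.  -1.5] w 0.128 tiltvec(deg) [ 6.79 39.58] xax [0.82  0.337 0.463] zax [ 0.118  0.691 -0.713]
```

View pics/pour5.png

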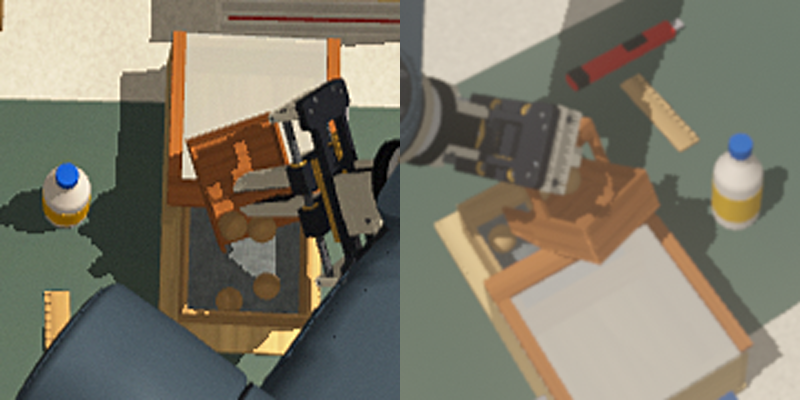

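Two beads lie in the bin at crop (230,298) and (265,288). The other two are just leaving at the lip, at (233,225) and (262,230). I turn a little further and hold.

>>> arm_command(series=[[0,0,0,-0.4],[0,0,0,-0.4],[0,0,0,-0.4],[0,0,0,-0.4],[0,0,0,0],[0,0,0,0],[0,0,0,0]])

```text
time: 19.1
position: [0.633, -0.1791, 0.1976]
tcp_rot: [-2.279, -0.815, -0.486]
wrist_force: [-0.5, -0.5, -1.8]
width: 0.124
```

```bash
python3 st.py
python3 - <<'E'
from plan import *
im,d=shot("top","top6"); im2,d2=shot("scene","scene6")
c=cv2.resize(im[90:270,290:470],(400,400),interpolation=cv2.INTER_CUBIC); c2=cv2.resize(im2[200:400,200:400],(400,400),interpolation=cv2.INTER_CUBIC)
cv2.imwrite("pics/pour6.png",cv2.cvtColor(np.hstack([c,c2]),cv2.COLOR_RGB2BGR))
E
```

```text
t 19.1 q [-0.6194  0.7339  1.2815  0.6834  1.5399 -1.4773] pos [ 0.633  -0.1791  0.1976] r 0.6578 az -15.8
F [-0.5 -0.5 -1.8] w 0.124 tiltvec(deg) [ 6.74 39.6 ] xax [0.737 0.421 0.529] zax [ 0.118  0.691 -0.713]
```

View pics/pour6.png

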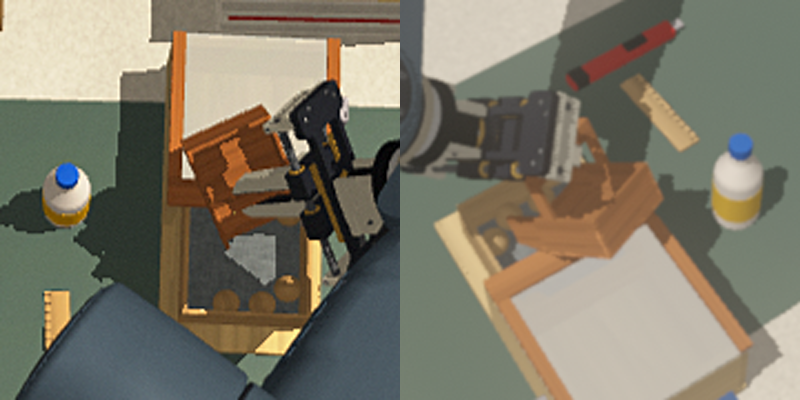

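>>> arm_command(series=[[0.25,-0.2,-0.35,0],[0.25,-0.2,-0.35,0],[0.25,-0.2,-0.35,0],[0,0,0,0]])

```text
time: 19.53
position: [0.635, -0.182, 0.2578]
tcp_rot: [-2.281, -0.819, -0.491]
wrist_force: [0.6, -0.5, -2.0]
width: 0.127
```

```bash
python3 st.py
python3 - <<'E'
from plan import *
im,d=shot("top","top7"); im2,d2=shot("scene","scene7")
c=cv2.resize(im[90:270,290:470],(400,400),interpolation=cv2.INTER_CUBIC); c2=cv2.resize(im2[170:370,200:400],(400,400),interpolation=cv2.INTER_CUBIC)
cv2.imwrite("pics/pour7.png",cv2.cvtColor(np.hstack([c,c2]),cv2.COLOR_RGB2BGR))
E
```

```text
t 19.53 q [-0.6213  0.679   1.2255  0.684   1.6231 -1.4129] pos [ 0.635  -0.182   0.2578] r 0.6606 az -16.0
F [ 0.6 -0.5 -2. ] w 0.127 tiltvec(deg) [ 6.94 39.5 ] xax [0.734 0.422 0.532] zax [ 0.121  0.689 -0.714]
```

View pics/pour7.png

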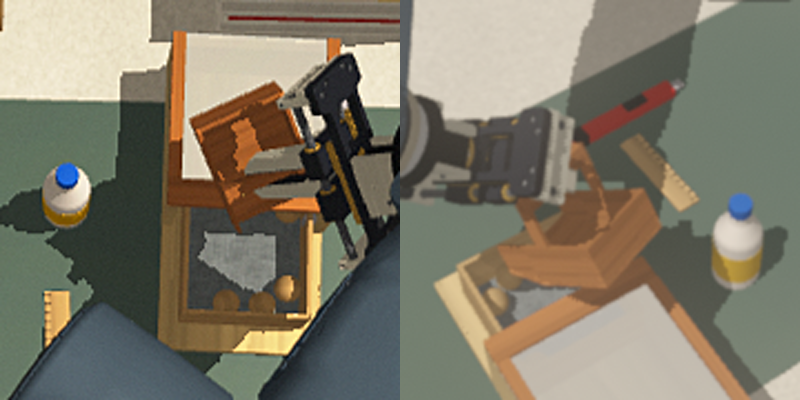

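Run:
```python
from plan import *
s=observe(); M=R.from_rotvec(s["tcp_rot"]).as_matrix()
M0=R.from_rotvec([-2.353,.237,-.068]).as_matrix()
dr=np.degrees(R.from_matrix(M.T@M0).as_rotvec()); print("turn back",dr.round(2))
rows,_,_=plan([[.60,.0,.265],[.5585,.2075,.17]],dr[2],.029)
q=s["q"]
for r in rows: q=row(q,r,.6)
print(FK(q)[0].round(4),np.degrees(R.from_matrix(FK(q)[1].T@M0).as_rotvec()).round(2),len(rows))
```

```text
turn back [3.000e-02 9.000e-02 5.091e+01]
[[0.2, -0.48, 0.41, 0.68], [0.18, -0.49, 0.41, 0.68], [0.15, -0.5, 0.41, 0.68], [0.12, -0.51, 0.41, 0.68], [0.09, -0.51, 0.41, 0.68], [0.06, -0.52, 0.41, 0.68], [0.02, -0.52, 0.41, 0.68], [-0.11, -0.31, 0.64, 0.68]]
[[-0.13, -0.3, 0.64, 0.68], [-0.15, -0.3, 0.64, 0.68], [-0.17, -0.29, 0.64, 0.68], [-0.18, -0.28, 0.64, 0.68], [-0.2, -0.26, 0.64, 0.68], [-0.22, -0.25, 0.64, 0.68], [-0.23, -0.24, 0.64, 0.68]]
[0.5594 0.2092 0.171 ] [ 0.06  0.07 -0.09] 15
```

>>> arm_command(series=[[0.2,-0.5,0.4,0.68],[0.2,-0.5,0.4,0.68],[0.15,-0.5,0.4,0.68],[0.1,-0.5,0.4,0.68],[0.1,-0.5,0.4,0.68],[0.05,-0.5,0.4,0.68],[0,-0.5,0.4,0.68],[-0.1,-0.3,0.65,0.68]])

```text
time: 20.3
position: [0.595, 0.025, 0.2535]
tcp_rot: [-2.367, -0.25, -0.265]
wrist_force: [1.6, 0.3, -2.5]
width: 0.123
```

>>> arm_command(series=[[-0.15,-0.3,0.65,0.68],[-0.15,-0.3,0.65,0.68],[-0.15,-0.3,0.65,0.68],[-0.2,-0.3,0.65,0.68],[-0.2,-0.25,0.65,0.68],[-0.2,-0.25,0.65,0.68],[-0.25,-0.25,0.65,0.68],[0,0,0,0]])

```text
time: 20.97
position: [0.5547, 0.211, 0.1664]
tcp_rot: [-2.354, 0.241, -0.054]
wrist_force: [-0.0, 0.1, -2.3]
width: 0.128
```

```bash
python3 st.py
python3 - <<'E'
from plan import *
s=observe(); p=s["position"];M=R.from_rotvec(s["tcp_rot"]).as_matrix()
M0=R.from_rotvec([-2.353,.237,-.068]).as_matrix()
print("err",np.degrees(R.from_matrix(M.T@M0).as_rotvec()).round(2))
rows,_,_=plan([[.5585,.2075,.085]],0,.03)
im,d=shot("top","top8"); im2,d2=shot("scene","scene8")
c=cv2.resize(im[90:270,200:460],(520,360),interpolation=cv2.INTER_CUBIC); c2=cv2.resize(im2[110:250,330:470],(280,280),interpolation=cv2.INTER_CUBIC)
c2=cv2.copyMakeBorder(c2,0,80,0,0,cv2.BORDER_CONSTANT)
cv2.imwrite("pics/back8.png",cv2.cvtColor(np.hstack([c,c2]),cv2.COLOR_RGB2BGR))
W=cloud("scene",d2)[110:250,330:470].reshape(-1,3);
E
```

```text
t 20.97 q [-0.0526  0.4841  1.8277  0.9707  1.0049 -0.471 ] pos [0.5547 0.211  0.1664] r 0.5934 az 20.8
F [-0.   0.1 -2.3] w 0.128 tiltvec(deg) [ 6.32 39.64] xax [ 0.981 -0.19  -0.032] zax [ 0.11   0.692 -0.714]
err [ 0.11  0.5  -0.42]
[[0.06, 0.49, 0.47, 0.0], [0.06, 0.49, 0.47, 0.0], [0.06, 0.49, 0.47, 0.0]]
```

View pics/back8.png

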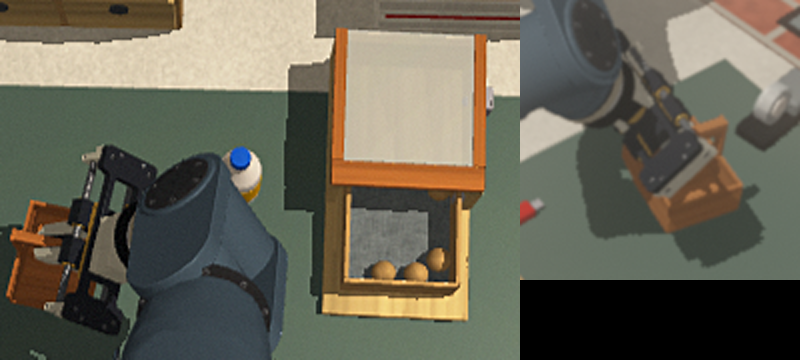

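The top view shows three beads at (383,270), (415,272) and (438,258) in the bin, and the fourth peeping out under the cover edge at (440,193). The tote hangs level over its old spot. I lower it.

>>> arm_command(series=[[0,0.3,0.3,0],[0,0.35,0.35,0],[0,0.35,0.35,0],[0,0.3,0.3,0],[0,0.15,0.15,0],[0,0.1,0.1,0],[0,0,0,0]])

```text
time: 21.65
position: [0.5561, 0.2067, 0.0816]
tcp_rot: [-2.353, 0.239, -0.064]
wrist_force: [-0.7, 0.4, -2.2]
width: 0.128
```

```bash
python3 st.py
```

```text
t 21.65 q [-0.0607  0.632   1.8562  1.0786  0.9125 -0.6665] pos [0.5561 0.2067 0.0816] r 0.5933 az 20.4
F [-0.7  0.4 -2.2] w 0.128 tiltvec(deg) [ 6.72 39.61] xax [ 0.981 -0.191 -0.024] zax [ 0.117  0.691 -0.713]
```

>>> arm_command(series=[[0,0.06,0.06,0],[0,0.06,0.06,0],[0,0.06,0.06,0],[0,0,0,0],[0,0,0,0]])

```text
time: 22.07
position: [0.5561, 0.2072, 0.0724]
tcp_rot: [-2.353, 0.238, -0.066]
wrist_force: [1.0, -0.1, -1.3]
width: 0.128
```

```bash
python3 st.py
```

```text
t 22.07 q [-0.0597  0.6493  1.8574  1.0928  0.9031 -0.6888] pos [0.5561 0.2072 0.0724] r 0.5934 az 20.4
F [ 1.  -0.1 -1.3] w 0.128 tiltvec(deg) [ 6.75 39.62] xax [ 0.981 -0.191 -0.023] zax [ 0.118  0.691 -0.713]
```

>>> arm_command(series=[[0,0.02,0.02,0],[0,0,0,0]])

```text
time: 22.23
position: [0.556, 0.2074, 0.072]
tcp_rot: [-2.352, 0.237, -0.066]
wrist_force: [-3.1, -1.7, 7.2]
width: 0.129
```

>>> arm_command(series=[[0,0,0,0],[0,0,0,0],[0,0,0,0],[0,0,0,0],[0,0,0,0],[0,0,0,0],[0,0,0,0]], grip=50)

```text
time: 22.82
position: [0.5558, 0.2072, 0.071]
tcp_rot: [-2.353, 0.238, -0.065]
wrist_force: [-0.6, -0.2, 0.2]
width: 0.499
```

```bash
python3 st.py
```

```text
t 22.82 q [-0.0597  0.6517  1.8579  1.0943  0.902  -0.6914] pos [0.5558 0.2072 0.071 ] r 0.5932 az 20.4
F [-0.6 -0.2  0.2] w 0.499 tiltvec(deg) [ 6.73 39.62] xax [ 0.981 -0.191 -0.024] zax [ 0.117  0.691 -0.713]
```

>>> arm_command(series=[[0,0,-0.3,0],[0,0,-0.6,0],[0,0,-0.8,0],[0,0,-0.8,0],[0,0,-0.8,0],[0,-0.3,-0.8,0],[0,-0.3,-0.8,0]])

```text
time: 23.4
position: [0.5356, 0.0867, 0.2291]
tcp_rot: [-2.354, 0.24, -0.065]
wrist_force: [-0.1, -0.8, 0.1]
width: 0.498
```

```bash
python3 st.py
python3 - <<'E'
from plan import *
im,d=shot("top","top9"); im2,d2=shot("scene","scene9")
c=cv2.resize(im[150:290,170:310],(400,400),interpolation=cv2.INTER_CUBIC); c2=cv2.resize(im2[130:270,350:490],(400,400),interpolation=cv2.INTER_CUBIC)
cv2.imwrite("pics/rel9.png",cv2.cvtColor(np.hstack([c,c2]),cv2.COLOR_RGB2BGR))
E
```

```text
t 23.4 q [-0.2963  0.3725  1.8122  0.8306  1.2261 -0.4977] pos [0.5356 0.0867 0.2291] r 0.5426 az 9.2
F [-0.1 -0.8  0.1] w 0.498 tiltvec(deg) [ 6.73 39.57] xax [ 0.981 -0.192 -0.024] zax [ 0.117  0.691 -0.714]
```

View pics/rel9.png

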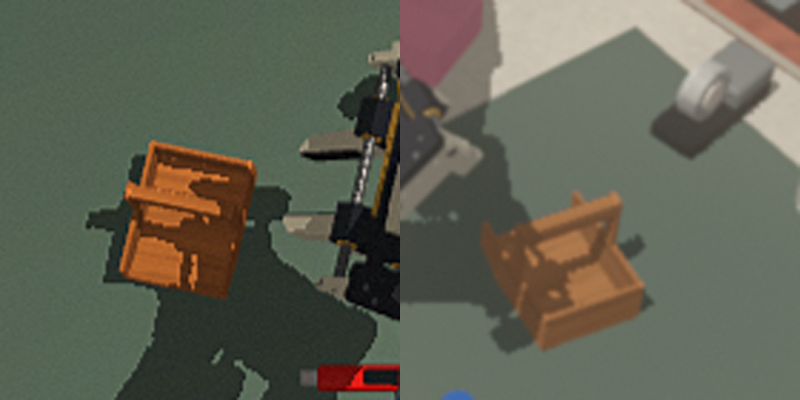

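The tote stands upright and empty at its spot (crop (190,220)). Next I need a forward lean for the bin push, so I emulate the push-out at the front limit.

```bash
cat > front.py <<'E'
from plan import *
ux=np.array([np.cos(np.radians(-1.7)),np.sin(np.radians(-1.7)),0])
s=observe()
for y0 in (-.05,.0):
  for up in (0,.3):
    q=s["q"]
    rows,p,M=plan([[.72,y0,.36]],0,.038,show=False)
    for r in rows: q=row(q,r,.6)
    print("at",FK(q)[0].round(3),q.round(2),len(rows))
    for i in range(40):
        p,M=FK(q); dw=np.array([1,-.02,up]); dw/=np.linalg.norm(dw)
        r=(M.T@dw).tolist()+[0]; q=row(q,r,.6)
        if i%4==3:
            p,M=FK(q); z=M[:,2]; print(y0,up,i,p.round(3),"z",z.round(3),"leanx",np.degrees(np.arctan2(z@ux,-z[2])).round(1),"M.T dw",np.round(r[:3],2),q.round(2))
        if np.degrees(np.arctan2(z@ux,-z[2]))>33 and i>4: break
E
python3 front.py
```

```text
at [ 0.719 -0.048  0.361] [-0.4   0.65  1.03  0.75  1.65 -0.21] 7Traceback (most recent call last):
  File "front.py", line 15, in <module>
    if np.degrees(np.arctan2(z@ux,-z[2]))>33 and i>4: break
                             ^
NameError: name 'z' is not defined. Did you mean: 'Rz'?
```

```bash
sed -i 's/^    q=s\["q"\]/    q=s["q"]; z=np.array([0,0,-1.])/' front.py && python3 front.py
```

```text
at [ 0.719 -0.048  0.361] [-0.4   0.65  1.03  0.75  1.65 -0.21] 7
-0.05 0 3 [ 0.878 -0.051  0.361] z [ 0.125  0.689 -0.713] leanx 8.4 M.T dw [ 0.98 -0.13  0.11] [-0.33  1.19  0.01  0.84  1.94  0.18]
-0.05 0 7 [ 0.924 -0.024  0.325] z [ 0.217  0.68  -0.7  ] leanx 15.7 M.T dw [ 0.97 -0.13  0.18] [-0.3   1.24  0.01  0.82  1.79  0.17]
-0.05 0 11 [ 0.967 -0.001  0.293] z [ 0.31   0.664 -0.68 ] leanx 23.1 M.T dw [ 0.95 -0.13  0.27] [-0.26  1.28  0.01  0.81  1.64  0.17]
-0.05 0 15 [1.005 0.019 0.266] z [ 0.401  0.641 -0.654] leanx 30.3 M.T dw [ 0.92 -0.12  0.37] [-0.23  1.32  0.01  0.8   1.49  0.16]
-0.05 0 19 [1.04  0.036 0.243] z [ 0.488  0.612 -0.622] leanx 37.1 M.T dw [ 0.88 -0.12  0.45] [-0.2   1.35  0.01  0.8   1.35  0.15]
at [ 0.719 -0.048  0.361] [-0.4   0.65  1.03  0.75  1.65 -0.21] 7
-0.05 0.3 3 [ 0.864 -0.048  0.404] z [ 0.131  0.689 -0.713] leanx 8.8 M.T dw [ 0.94 -0.33 -0.1 ] [-0.34  1.14  0.01  0.85  1.97  0.22]
-0.05 0.3 7 [ 0.901 -0.02   0.403] z [ 0.226  0.683 -0.694] leanx 16.5 M.T dw [ 0.94 -0.33 -0.02] [-0.3   1.15  0.01  0.84  1.84  0.24]
-0.05 0.3 11 [0.937 0.003 0.403
[... 1106 characters left out ...]
 [-0.34  0.62  1.09  0.76  1.59 -0.18] 7
0.0 0.3 3 [ 0.873 -0.002  0.407] z [ 0.125  0.689 -0.714] leanx 8.3 M.T dw [ 0.94 -0.33 -0.1 ] [-0.28  1.14  0.01  0.84  1.94  0.26]
0.0 0.3 7 [0.907 0.02  0.405] z [ 0.221  0.686 -0.693] leanx 16.1 M.T dw [ 0.94 -0.33 -0.03] [-0.25  1.15  0.01  0.84  1.81  0.27]
0.0 0.3 11 [0.942 0.039 0.404] z [ 0.316  0.677 -0.665] leanx 24.0 M.T dw [ 0.94 -0.33  0.07] [-0.23  1.16  0.01  0.83  1.69  0.28]
0.0 0.3 15 [0.974 0.055 0.405] z [ 0.409  0.661 -0.629] leanx 31.8 M.T dw [ 0.93 -0.33  0.17] [-0.2   1.17  0.01  0.82  1.56  0.29]
0.0 0.3 19 [1.006 0.069 0.407] z [ 0.498  0.639 -0.586] leanx 39.2 M.T dw [ 0.91 -0.32  0.27] [-0.18  1.18  0.01  0.81  1.44  0.29]
```

```bash
cat > chk.py <<'E'
from plan import *
s=observe()
def Mz(tx,ty): # tan-lean x,y ; x_tool perpendicular to unit x (near world -y or +y)
    z=np.array([tx,ty,-1.]); z/=np.linalg.norm(z)
    ux=np.array([np.cos(np.radians(-1.7)),np.sin(np.radians(-1.7)),0])
    x=np.cross(ux,z); x/=np.linalg.norm(x)   # ux x down -> +y
    return z,x
for bx in (22,26,30):
  for by in (-10,0,10,20,30):
    z,x=Mz(np.tan(np.radians(bx)),np.tan(np.radians(by)))
    out=[]
    for sg in (1,-1):
      M=np.c_[sg*x,np.cross(z,sg*x),z]; q=np.array([-.4,.6,1.6,.7,.6,-.5 if sg>0 else 1.5])
      for pt in ((.47,-.203,.14),(.515,-.204,.035),(.59,-.206,.035),(.665,-.209,.035)):
        best=None
        for q0 in (q,np.array([-.4,.6,1.6,.7,.6,-1.5]),np.array([-.4,.6,1.6,.7,.6,1.5])):
            qq,ep,er=IK(np.array(pt),M,q0)
            if best is None or ep+er<best[1]+best[2]: best=(qq,ep,er)
        q=best[0]; out.append((q.round(2)[[0,3,4,5]].tolist(),round(best[1]*1000,1),round(best[2],1)))
    print(bx,by); 
    for o in out: print("    ",o)
E
python3 chk.py
```

```text
22 -10
     ([-0.52, 0.12, 0.37, -2.2], np.float64(0.0), np.float64(0.0))
     ([-0.47, 0.18, 0.14, -2.22], np.float64(0.0), np.float64(0.0))
     ([-0.41, -0.0, 0.24, -1.98], np.float64(0.0), np.float64(0.0))
     ([-0.36, -0.06, 0.35, -1.89], np.float64(0.0), np.float64(0.0))
     ([-0.52, 0.12, 0.37, 0.94], np.float64(0.0), np.float64(0.0))
     ([-0.47, 0.18, 0.14, 0.92], np.float64(0.0), np.float64(0.0))
     ([-0.41, -0.0, 0.24, 1.16], np.float64(0.0), np.float64(0.0))
     ([-0.36, -0.06, 0.35, 1.25], np.float64(0.0), np.float64(0.0))
22 0
     ([-0.62, 0.44, 0.53, -2.51], np.float64(0.0), np.float64(0.0))
     ([-0.56, 0.68, 0.33, -2.72], np.float64(0.0), np.float64(0.0))
     ([-0.49, 0.49, 0.38, -2.46], np.float64(0.0), np.float64(0.0))
     ([-0.44, 0.36, 0.46, -2.27], np.float64(0.0), np.float64(0.0))
     ([-0.62, 0.44, 0.53, 0.63], np.float64(0.0), np.float64(0.0))
     ([-0.56, 0.68, 0.33, 0.42], np.float64(0.0), np.float64(0.0))
     ([-0.49, 0.49, 0.38, 0.68], np.float64(0.0), np.float64(0.0))
     ([-0.44, 0.36, 0.46, 0.87], np.float64(0.0), np.float64(0.0))
22 10
 
[... 6351 characters left out ...]
oat64(0.0), np.float64(0.0))
     ([-0.65, 1.0, 0.68, 0.23], np.float64(0.0), np.float64(0.0))
     ([-0.58, 0.92, 0.7, 0.4], np.float64(0.0), np.float64(0.0))
30 30
     ([-0.86, 0.84, 1.01, -2.83], np.float64(0.0), np.float64(0.0))
     ([-0.77, 0.91, 0.88, -2.87], np.float64(6.6), np.float64(2.8))
     ([-0.7, 0.96, 0.87, -2.84], np.float64(0.0), np.float64(0.0))
     ([-0.63, 0.93, 0.9, -2.69], np.float64(0.0), np.float64(0.0))
     ([-0.86, 0.84, 1.01, 0.31], np.float64(0.0), np.float64(0.0))
     ([-0.79, 0.98, 0.87, 0.16], np.float64(0.0), np.float64(0.0))
     ([-0.7, 0.96, 0.87, 0.3], np.float64(0.0), np.float64(0.0))
     ([-0.63, 0.93, 0.9, 0.45], np.float64(0.0), np.float64(0.0))
```

```bash
cat > tilt2.py <<'E'
from plan import *
s=observe()
for A in (-45,-55,-65):
  for up in (-.1,.15):
    a=np.radians(A); u=np.array([np.cos(a),np.sin(a),0])
    rows,p,M=plan([[.50,-.15,.33],u*.70+[0,0,.34]],85,.038,show=False)
    q=s["q"]
    for r in rows: q=row(q,r,.6)
    print(A,up,"at",FK(q)[0].round(3),q.round(2),len(rows))
    for i in range(60):
        p,M=FK(q); rr=np.array([p[0],p[1],0]); rr/=np.linalg.norm(rr); dw=rr+[0,0,up]; dw/=np.linalg.norm(dw)
        r=(M.T@dw).tolist()+[0]; q=row(q,r,.6)
        p,M=FK(q); z=M[:,2]; lx=np.degrees(np.arctan2(z@[.9996,-.03,0],-z[2])); ly=np.degrees(np.arctan2(z[1],-z[2]))
        if i%8==7 or lx>28: print("   ",i,p.round(3),"z",z.round(2),"leanx,y",lx.round(1),ly.round(1),"row",np.round(r[:3],2),q.round(2))
        if lx>28: break
E
python3 tilt2.py
```

```text
-45 -0.1 at [ 0.495 -0.493  0.341] [-1.04  0.91  0.61  0.59  2.17  0.85] 17
    7 [ 0.606 -0.55   0.257] z [ 0.23  0.63 -0.74] leanx,y 16.1 40.1 row [ 0.52 -0.83 -0.2 ] [-0.98  1.3   0.01  0.72  2.18  1.07]
    15 [ 0.692 -0.561  0.18 ] z [ 0.38  0.52 -0.77] leanx,y 25.3 34.0 row [ 0.49 -0.87  0.02] [-0.93  1.38  0.01  0.7   1.9   1.06]
    18 [ 0.724 -0.564  0.156] z [ 0.43  0.47 -0.77] leanx,y 28.5 31.4 row [ 0.47 -0.88  0.1 ] [-0.91  1.4   0.01  0.7   1.8   1.06]
-45 0.15 at [ 0.495 -0.493  0.341] [-1.04  0.91  0.61  0.59  2.17  0.85] 17
    7 [ 0.598 -0.537  0.321] z [ 0.24  0.63 -0.74] leanx,y 16.8 40.2 row [ 0.35 -0.86 -0.37] [-0.98  1.23  0.01  0.76  2.22  1.13]
    15 [ 0.681 -0.542  0.296] z [ 0.4   0.52 -0.75] leanx,y 26.7 34.8 row [ 0.33 -0.93 -0.16] [-0.93  1.25  0.01  0.76  1.99  1.16]
    17 [ 0.702 -0.543  0.291] z [ 0.43  0.49 -0.75] leanx,y 29.0 33.3 row [ 0.32 -0.94 -0.1 ] [-0.92  1.26  0.01  0.76  1.92  1.16]
-55 -0.1 at [ 0.402 -0.573  0.342] [-1.18  0.99  0.45  0.54  2.31  0.74] 19
    7 [ 0.486 -0.628  0.251] z [ 0.23  0.61 -0.76] leanx,y 15.3 38.9 row [ 0.62 -0
[... 1289 characters left out ...]
0.47  0.21 -0.86] leanx,y 28.2 13.5 row [ 0.68 -0.71  0.15] [-1.17  1.46  0.01  0.54  1.66  0.74]
-65 0.15 at [ 0.297 -0.631  0.34 ] [-1.32  1.06  0.32  0.47  2.43  0.62] 21
    7 [ 0.354 -0.671  0.309] z [ 0.22  0.6  -0.77] leanx,y 14.4 38.0 row [ 0.54 -0.63 -0.56] [-1.29  1.23  0.01  0.59  2.4   0.78]
    15 [ 0.416 -0.698  0.281] z [ 0.32  0.48 -0.82] leanx,y 20.7 30.4 row [ 0.57 -0.72 -0.39] [-1.25  1.25  0.01  0.6   2.2   0.81]
    23 [ 0.484 -0.728  0.26 ] z [ 0.44  0.33 -0.84] leanx,y 26.9 21.5 row [ 0.58 -0.79 -0.19] [-1.21  1.27  0.01  0.61  1.97  0.84]
    25 [ 0.502 -0.736  0.255] z [ 0.46  0.29 -0.84] leanx,y 28.4 19.1 row [ 0.58 -0.8  -0.13] [-1.2   1.27  0.01  0.61  1.91  0.85]
```

Run:
```python
from plan import *
a=np.radians(-65)
rows,p,M=plan([[.50,-.15,.33],[.68*np.cos(a),.68*np.sin(a),.35]],85,.038)
```

```text
[[0.02, 0.36, -0.85, 0.81], [0.05, 0.36, -0.85, 0.81], [0.08, 0.36, -0.85, 0.81], [0.1, 0.35, -0.85, 0.81], [0.12, 0.34, -0.85, 0.81], [0.15, 0.33, -0.85, 0.81], [0.17, 0.32, -0.85, 0.81], [0.1, 0.64, -0.65, 0.81]]
[[0.15, 0.63, -0.65, 0.81], [0.19, 0.62, -0.65, 0.81], [0.24, 0.6, -0.65, 0.81], [0.28, 0.59, -0.65, 0.81], [0.32, 0.56, -0.65, 0.81], [0.36, 0.54, -0.65, 0.81], [0.4, 0.51, -0.65, 0.81], [0.43, 0.48, -0.65, 0.81]]
[[0.46, 0.45, -0.65, 0.81], [0.49, 0.42, -0.65, 0.81], [0.52, 0.38, -0.65, 0.81], [0.55, 0.35, -0.65, 0.81], [0.57, 0.31, -0.65, 0.81]]
```

>>> arm_command(series=[[0,0.35,-0.85,0.8],[0.05,0.35,-0.85,0.8],[0.1,0.35,-0.85,0.8],[0.1,0.35,-0.85,0.8],[0.1,0.35,-0.85,0.8],[0.15,0.35,-0.85,0.8],[0.15,0.3,-0.85,0.8],[0.1,0.65,-0.65,0.8]], grip=0)

```text
time: 24.17
position: [0.4833, -0.1825, 0.3302]
tcp_rot: [-2.205, 0.884, 0.203]
wrist_force: [0.9, 0.0, -0.2]
width: 0.012
```

>>> arm_command(series=[[0.15,0.65,-0.65,0.8],[0.2,0.6,-0.65,0.8],[0.25,0.6,-0.65,0.8],[0.3,0.6,-0.65,0.8],[0.3,0.55,-0.65,0.8],[0.35,0.55,-0.65,0.8],[0.4,0.5,-0.65,0.8],[0.45,0.5,-0.65,0.8]])

```text
time: 24.83
position: [0.3634, -0.4514, 0.3391]
tcp_rot: [-1.906, 1.484, 0.469]
wrist_force: [0.5, -0.4, -0.3]
width: 0.009
```

>>> arm_command(series=[[0.45,0.45,-0.65,0.8],[0.5,0.4,-0.65,0.8],[0.5,0.4,-0.65,0.8],[0.55,0.35,-0.65,0.8],[0.55,0.3,-0.65,0.8]])

```text
time: 25.25
position: [0.2909, -0.6144, 0.3476]
tcp_rot: [-1.654, 1.818, 0.621]
wrist_force: [0.8, -1.5, 0.7]
width: 0.008
```

```bash
python3 st.py
cat > tilt3.py <<'E'
from plan import *
import sys
s=observe(); q=s["q"]; M=R.from_rotvec(s["tcp_rot"]).as_matrix()
up=float(sys.argv[1]); N=int(sys.argv[2]); w=.6
def ln(M):
    z=M[:,2]; return np.degrees([np.arctan2(z@[.9996,-.03,0],-z[2]),np.arctan2(z[1],-z[2])]).round(1)
print("now lean",ln(M))
for i in range(N):
    p,M=FK(q); rr=np.array([p[0],p[1],0]); rr/=np.linalg.norm(rr); dw=rr+[0,0,up]; dw/=np.linalg.norm(dw)
    r=(M.T@dw).tolist()+[0]; q=row(q,r,w); p,M=FK(q)
    print(i,np.round(r[:3],2),p.round(3),ln(M)) if i%4==3 or i<1 else 0
E
python3 tilt3.py .2 32
```

```text
t 25.25 q [-1.3158  0.9852  0.4535  0.4341  2.3861  0.5621] pos [ 0.2909 -0.6144  0.3476] r 0.6798 az -64.7
F [ 0.8 -1.5  0.7] w 0.008 tiltvec(deg) [ 6.74 39.63] xax [-0.046 -0.713 -0.7  ] zax [ 0.118  0.692 -0.712]
now lean [ 7.7 44.2]
0 [ 0.47 -0.53 -0.7 ] [ 0.307 -0.643  0.354] [ 7.9 44. ]
3 [ 0.49 -0.56 -0.67] [ 0.325 -0.65   0.343] [10.4 41.8]
7 [ 0.51 -0.61 -0.6 ] [ 0.351 -0.661  0.331] [13.7 38.6]
11 [ 0.53 -0.66 -0.53] [ 0.38  -0.673  0.319] [17.  35.2]
15 [ 0.55 -0.71 -0.44] [ 0.412 -0.685  0.31 ] [20.3 31.4]
19 [ 0.56 -0.76 -0.34] [ 0.445 -0.699  0.301] [23.5 27.3]
23 [ 0.56 -0.79 -0.24] [ 0.479 -0.713  0.294] [26.7 23. ]
27 [ 0.56 -0.82 -0.13] [ 0.515 -0.728  0.288] [29.9 18.2]
31 [ 0.55 -0.84 -0.02] [ 0.552 -0.743  0.284] [33.  13.1]
```

>>> arm_command(series=[[0.5,-0.55,-0.65,0],[0.5,-0.55,-0.65,0],[0.5,-0.55,-0.65,0],[0.5,-0.55,-0.65,0],[0.5,-0.6,-0.6,0],[0.5,-0.6,-0.6,0],[0.5,-0.6,-0.6,0],[0.5,-0.6,-0.6,0]])

```text
time: 25.92
position: [0.3553, -0.6584, 0.3273]
tcp_rot: [-1.641, 1.867, 0.478]
wrist_force: [-0.3, -0.2, 0.2]
width: 0.003
```

>>> arm_command(series=[[0.55,-0.65,-0.5,0],[0.55,-0.65,-0.5,0],[0.55,-0.65,-0.5,0],[0.55,-0.65,-0.5,0],[0.55,-0.7,-0.45,0],[0.55,-0.7,-0.45,0],[0.55,-0.7,-0.45,0],[0.55,-0.7,-0.45,0]])

```text
time: 26.58
position: [0.4211, -0.681, 0.2886]
tcp_rot: [-1.615, 1.932, 0.29]
wrist_force: [-0.5, -0.0, -0.3]
width: 0.006
```

```bash
python3 st.py; python3 tilt3.py .2 16
```

```text
t 26.58 q [-1.2352  1.246   0.0124  0.6217  2.2392  0.8184] pos [ 0.4211 -0.681   0.2886] r 0.8007 az -58.3
F [-0.5 -0.  -0.3] w 0.006 tiltvec(deg) [17.3  29.92] xax [-0.082 -0.819 -0.567] zax [ 0.302  0.522 -0.798]
now lean [19.7 33.2]
0 [ 0.53 -0.73 -0.44] [ 0.43  -0.683  0.288] [20.6 32.2]
3 [ 0.54 -0.76 -0.36] [ 0.455 -0.692  0.284] [23.1 29.2]
7 [ 0.54 -0.8  -0.26] [ 0.49  -0.704  0.279] [26.3 24.9]
11 [ 0.54 -0.83 -0.15] [ 0.526 -0.718  0.276] [29.6 20.3]
15 [ 0.53 -0.85 -0.04] [ 0.562 -0.731  0.273] [32.8 15.4]
```

>>> arm_command(series=[[0.6,-0.7,-0.4,0],[0.6,-0.7,-0.4,0],[0.6,-0.7,-0.4,0],[0.6,-0.75,-0.3,0],[0.6,-0.75,-0.3,0],[0.6,-0.75,-0.25,0],[0.6,-0.75,-0.25,0],[0.6,-0.75,-0.2,0]])

```text
time: 27.25
position: [0.4833, -0.7113, 0.2556]
tcp_rot: [-1.577, 1.992, 0.071]
wrist_force: [-0.7, 0.7, 0.1]
width: 0.003
```

>>> arm_command(series=[[0.6,-0.75,-0.2,0],[0.6,-0.75,-0.2,0],[0.6,-0.75,-0.15,0]])

```text
time: 27.5
position: [0.5059, -0.7234, 0.2459]
tcp_rot: [-1.558, 2.011, -0.014]
wrist_force: [0.3, -0.2, -0.9]
width: 0.006
```

```bash
python3 st.py; python3 tilt3.py .2 1
cat > push.py <<'E'
from plan import *
s=observe(); p=s["position"]; M=R.from_rotvec(s["tcp_rot"]).as_matrix(); z=M[:,2]
ux=np.array([np.cos(np.radians(-1.7)),np.sin(np.radians(-1.7)),0])
# turn so that x_tool is perpendicular to ux
x=np.cross(z,ux); x/=np.linalg.norm(x)
if x@M[:,0]<0: x=-x
t=np.degrees(np.arctan2(x@M[:,1],x@M[:,0])); print("turn",t.round(1),"x target",x.round(3))
M2=M@Rz(np.radians(t))
for nm,tip in (("front",np.array([.515,-.205,.035])),("end",np.array([.66,-.209,.035]))):
    G=tip+np.array([[sx*.094,sy*.0375,-.084] for sx in(-1,1) for sy in(-1,1)])@M2.T
    print(nm,"body corners",G.round(3).tolist())
rows,_,_=plan([[.45,-.40,.28],[.46,-.203,.13]],t,.038)
q=s["q"]
for r in rows: q=row(q,r,.6)
print(FK(q)[0].round(3),q.round(2))
E
python3 push.py
```

```text
t 27.5 q [-1.1861  1.2846  0.0125  0.6227  1.94    0.84  ] pos [ 0.5059 -0.7234  0.2459] r 0.8828 az -55.0
F [ 0.3 -0.2 -0.9] w 0.006 tiltvec(deg) [25.82 19.27] xax [-0.142 -0.888 -0.438] zax [ 0.451  0.336 -0.827]
now lean [28.  22.1]
0 [ 0.55 -0.82 -0.18] [ 0.516 -0.726  0.246] [28.8 20.9]
turn -7.4 x target [-0.027 -0.921 -0.389]
front body corners [[0.513, -0.154, 0.156], [0.446, -0.139, 0.126], [0.508, -0.327, 0.083], [0.441, -0.312, 0.053]]
end body corners [[0.658, -0.158, 0.156], [0.591, -0.143, 0.126], [0.653, -0.331, 0.083], [0.586, -0.316, 0.053]]
[[-0.82, 0.39, 0.15, -0.09], [-0.82, 0.38, 0.15, -0.09], [-0.82, 0.37, 0.15, -0.09], [-0.83, 0.37, 0.15, -0.09], [-0.83, 0.36, 0.15, -0.09], [-0.83, 0.35, 0.15, -0.09], [-0.83, 0.35, 0.15, -0.09], [-0.84, 0.34, 0.15, -0.09]]
[[-0.84, 0.33, 0.15, -0.09], [-0.42, 0.35, 0.7, -0.09], [-0.42, 0.35, 0.7, -0.09], [-0.43, 0.34, 0.7, -0.09], [-0.43, 0.34, 0.7, -0.09], [-0.43, 0.34, 0.7, -0.09], [-0.43, 0.33, 0.7, -0.09], [-0.44, 0.33, 0.7, -0.09]]
[ 0.461 -0.202  0.131] [-0.83  0.38  2.03  0.83  0.86  0.27]
```

Run:
```python
from plan import *
s=observe(); p=s["position"]; M=R.from_rotvec(s["tcp_rot"]).as_matrix()
for t in (0,5):
    M2=M@Rz(np.radians(t)); tip=np.array([.656,-.207,.042])
    G=tip+np.array([[sx*.094,sy*.0375,-.084] for sx in(-1,1) for sy in(-1,1)])@M2.T
    print(t,"x",M2[:,0].round(3),"end corners",G.round(3).tolist())
rows,_,_=plan([[.45,-.42,.27],[.475,-.204,.13]],5,.038)
q=s["q"]
for r in rows: q=row(q,r,.6)
print(FK(q)[0].round(3),q.round(2))
rows,_,_=plan([[.49,-.205,.042]],0,.03,start=FK(q))
for r in rows: q=row(q,r,.6)
print(FK(q)[0].round(3),q.round(2))
rows,_,_=plan([[.656,-.209,.042]],0,.03,start=FK(q),show=False)
for r in rows: q=row(q,r,.6)
print(FK(q)[0].round(3),q.round(2))
```

```text
0 x [-0.142 -0.888 -0.438] end corners [[0.665, -0.164, 0.166], [0.598, -0.14, 0.139], [0.638, -0.33, 0.083], [0.572, -0.307, 0.057]]
5 x [-0.218 -0.857 -0.467] end corners [[0.671, -0.169, 0.167], [0.606, -0.14, 0.144], [0.63, -0.33, 0.079], [0.565, -0.301, 0.056]]
[[-0.76, 0.38, 0.16, 0.06], [-0.75, 0.38, 0.16, 0.06], [-0.75, 0.39, 0.16, 0.06], [-0.75, 0.39, 0.16, 0.06], [-0.75, 0.39, 0.16, 0.06], [-0.75, 0.4, 0.16, 0.06], [-0.74, 0.4, 0.16, 0.06], [-0.74, 0.41, 0.16, 0.06]]
[[-0.74, 0.41, 0.16, 0.06], [-0.46, 0.36, 0.71, 0.06], [-0.46, 0.36, 0.71, 0.06], [-0.46, 0.37, 0.71, 0.06], [-0.46, 0.37, 0.71, 0.06], [-0.45, 0.37, 0.71, 0.06], [-0.45, 0.37, 0.71, 0.06], [-0.45, 0.38, 0.71, 0.06]]
[ 0.476 -0.203  0.131] [-0.81  0.4   2.    0.83  0.86  0.51]
[[0.33, 0.13, 0.66, 0.0], [0.33, 0.13, 0.66, 0.0], [0.33, 0.13, 0.66, 0.0]]
[ 0.49  -0.204  0.042] [-0.79  0.59  1.99  0.99  0.73  0.31]
[ 0.656 -0.21   0.043] [-0.6   0.75  1.62  0.87  0.77  0.66]
```

>>> arm_command(series=[[-0.75,0.4,0.15,0.1],[-0.75,0.4,0.15,0.1],[-0.75,0.4,0.15,0.1],[-0.75,0.4,0.15,0.1],[-0.75,0.4,0.15,0.1],[-0.75,0.4,0.15,0.1],[-0.75,0.4,0.15,0.1],[-0.75,0.4,0.15,0.1]])

```text
time: 28.17
position: [0.4694, -0.5163, 0.2694]
tcp_rot: [-1.497, 2.051, 0.007]
wrist_force: [0.9, -0.8, 0.0]
width: 0.004
```

>>> arm_command(series=[[-0.75,0.4,0.15,0.1],[-0.45,0.35,0.65,0.1],[-0.45,0.35,0.65,0.1],[-0.45,0.35,0.65,0.1],[-0.45,0.35,0.65,0.1],[-0.45,0.35,0.65,0.1],[0,0,0,0.1],[0,0,0,0.1]])

```text
time: 28.83
position: [0.482, -0.3348, 0.1856]
tcp_rot: [-1.426, 2.101, 0.037]
wrist_force: [-0.6, -0.8, 0.7]
width: 0.006
```

```bash
python3 st.py
python3 - <<'E'
from plan import *
rows,_,_=plan([[.475,-.204,.13],[.49,-.205,.043]],0,.03)
im,d=shot("top","top10"); im2,d2=shot("scene","scene10")
c=cv2.resize(im[90:290,290:490],(400,400),interpolation=cv2.INTER_CUBIC); c2=cv2.resize(im2[200:400,180:380],(400,400),interpolation=cv2.INTER_CUBIC)
cv2.imwrite("pics/prepush.png",cv2.cvtColor(np.hstack([c,c2]),cv2.COLOR_RGB2BGR))
W=cloud("top",d); P=W.reshape(-1,3); P=P[~np.isnan(P[:,0])]
Q=P[(P[:,0]>.5)&(P[:,0]<.6)&(P[:,1]>-.25)&(P[:,1]<-.16)&(P[:,2]>.06)&(P[:,2]<.076)]
print("front rim",len(Q),Q.mean(0).round(4) if len(Q) else "")
E
```

```text
t 28.83 q [-0.9617  0.4622  1.7081  0.6868  1.1056  0.6273] pos [ 0.482  -0.3348  0.1856] r 0.5868 az -34.8
F [-0.6 -0.8  0.7] w 0.006 tiltvec(deg) [25.98 19.5 ] xax [-0.249 -0.839 -0.484] zax [ 0.453  0.34  -0.824]
[[-0.41, 0.39, 0.44, 0.0], [-0.41, 0.39, 0.44, 0.0], [-0.41, 0.39, 0.44, 0.0], [-0.41, 0.39, 0.44, 0.0], [-0.41, 0.39, 0.44, 0.0], [0.33, 0.1, 0.65, 0.0], [0.33, 0.1, 0.65, 0.0], [0.33, 0.1, 0.65, 0.0]]
front rim 100 [ 0.539  -0.2038  0.0671]
```

View pics/prepush.png

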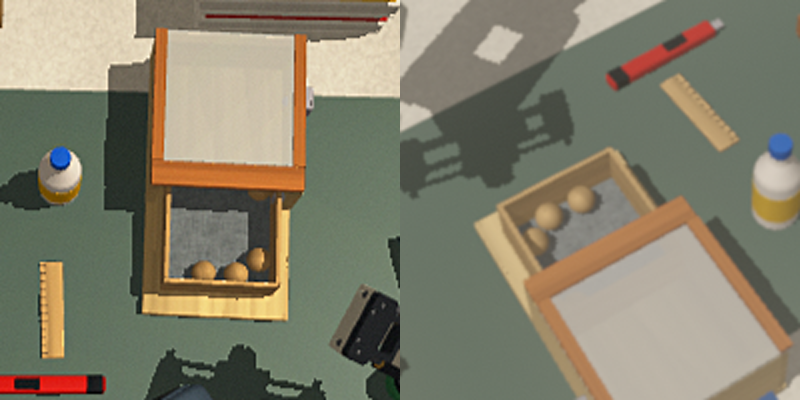

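The view is clear. Three beads are at (203,271), (235,272) and (257,258), and the fourth is at (258,190) by the cover edge. The gripper is at the right, (365,330). I go down in front of the bin.

>>> arm_command(series=[[-0.4,0.4,0.45,0],[-0.4,0.4,0.45,0],[-0.4,0.4,0.45,0],[-0.4,0.4,0.45,0],[-0.4,0.35,0.4,0],[0.3,0.1,0.6,0],[0.3,0.1,0.6,0],[0,0,0,0]])

```text
time: 29.6
position: [0.4837, -0.206, 0.0724]
tcp_rot: [-1.425, 2.102, 0.04]
wrist_force: [-0.7, 0.2, -1.2]
width: 0.007
```

```bash
python3 st.py
python3 - <<'E'
from plan import *
rows,_,_=plan([[.495,-.206,.043]],0,.03)
im,d=shot("top","top11"); im2,d2=shot("scene","scene11")
c=cv2.resize(im[90:290,290:490],(400,400),interpolation=cv2.INTER_CUBIC); c2=cv2.resize(im2[200:400,160:360],(400,400),interpolation=cv2.INTER_CUBIC)
cv2.imwrite("pics/prepush2.png",cv2.cvtColor(np.hstack([c,c2]),cv2.COLOR_RGB2BGR))
E
```

```text
t 29.6 q [-0.7981  0.5234  1.9968  0.9272  0.7792  0.4201] pos [ 0.4837 -0.206   0.0724] r 0.5257 az -23.1
F [-0.7  0.2 -1.2] w 0.007 tiltvec(deg) [25.91 19.56] xax [-0.25  -0.838 -0.485] zax [ 0.452  0.341 -0.824]
[[0.14, -0.01, 0.37, 0.0], [0.14, -0.01, 0.37, 0.0]]
```

View pics/prepush2.png

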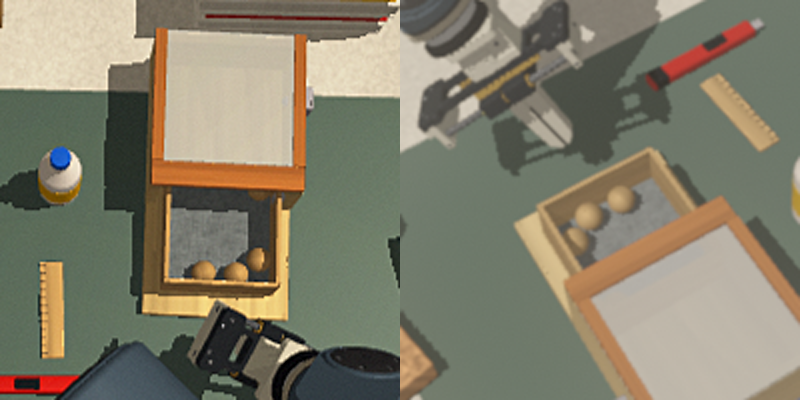

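>>> arm_command(series=[[0.15,0,0.37,0],[0.15,0,0.37,0],[-0.05,-0.2,0.1,0],[-0.05,-0.2,0.1,0],[-0.07,-0.26,0.13,0],[-0.07,-0.26,0.13,0],[-0.07,-0.26,0.13,0],[-0.07,-0.26,0.13,0]])

```text
time: 30.37
position: [0.562, -0.2084, 0.0476]
tcp_rot: [-1.426, 2.1, 0.034]
wrist_force: [-3.0, -0.7, -0.5]
width: 0.008
```

```bash
python3 st.py
```

```text
t 30.37 q [-0.6947  0.6461  1.8391  0.9467  0.7477  0.5077] pos [ 0.562  -0.2084  0.0476] r 0.5994 az -20.3
F [-3.  -0.7 -0.5] w 0.008 tiltvec(deg) [26.08 19.42] xax [-0.248 -0.84  -0.483] zax [ 0.455  0.339 -0.823]
```

>>> arm_command(series=[[-0.05,-0.25,0.16,0],[-0.05,-0.25,0.16,0],[-0.05,-0.25,0.16,0],[-0.07,-0.26,0.13,0],[-0.07,-0.26,0.13,0],[-0.03,-0.13,0.07,0],[0,0,0,0]])

```text
time: 30.95
position: [0.6279, -0.2101, 0.0435]
tcp_rot: [-1.426, 2.099, 0.034]
wrist_force: [-0.3, -0.0, 0.8]
width: 0.004
```

```bash
python3 st.py
python3 - <<'E'
from plan import *
im,d=shot("top","top12"); im2,d2=shot("scene","scene12")
c=cv2.resize(im[130:270,330:470],(400,400),interpolation=cv2.INTER_CUBIC); c2=cv2.resize(im2[200:400,160:360],(400,400),interpolation=cv2.INTER_CUBIC)
cv2.imwrite("pics/push12.png",cv2.cvtColor(np.hstack([c,c2]),cv2.COLOR_RGB2BGR))
s=observe(); print(s["wrist_force"].round(2),s["ft_torque"].round(3))
E
```

```text
t 30.95 q [-0.6247  0.7218  1.6867  0.9072  0.7582  0.6355] pos [ 0.6279 -0.2101  0.0435] r 0.6621 az -18.5
F [-0.3 -0.   0.8] w 0.004 tiltvec(deg) [26.11 19.44] xax [-0.248 -0.84  -0.483] zax [ 0.456  0.339 -0.823]
[ 0.19 -0.4  -0.56] [-0.073  0.273 -0.025]
```

View pics/push12.png

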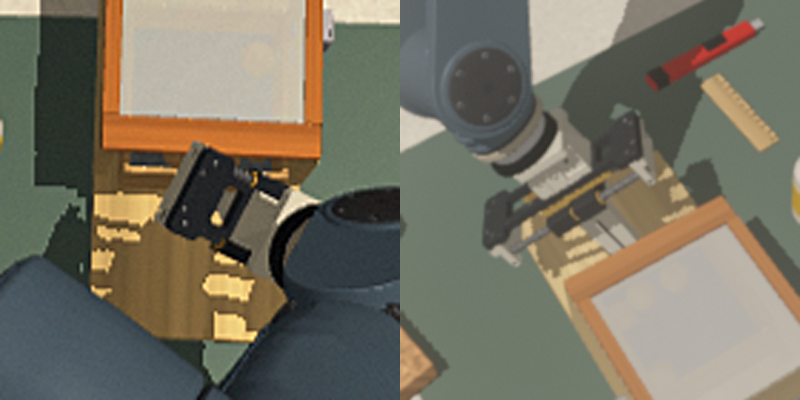

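The bin front now shows as a thin strip at crop (150,160) below the cover edge, and the beads are faintly visible through the cover at (258,55). The body is clear above the cover edge. I go on slowly into the catch.

>>> arm_command(series=[[-0.03,-0.13,0.07,0],[-0.03,-0.13,0.07,0],[-0.03,-0.13,0.07,0]])

```text
time: 31.3
position: [0.6446, -0.2104, 0.0414]
tcp_rot: [-1.425, 2.101, 0.038]
wrist_force: [-10.9, -0.1, 5.3]
width: 0.007
```

>>> arm_command(series=[[-0.02,-0.09,0.045,0],[-0.02,-0.09,0.045,0]])

```text
time: 31.47
position: [0.6525, -0.2107, 0.0412]
tcp_rot: [-1.426, 2.101, 0.039]
wrist_force: [-7.6, 1.0, 5.9]
width: 0.001
```

>>> arm_command(series=[[-0.02,-0.09,0.045,0]])

```text
time: 31.55
position: [0.6567, -0.2109, 0.0412]
tcp_rot: [-1.426, 2.101, 0.039]
wrist_force: [-4.9, 1.2, 3.8]
width: 0.003
```

>>> arm_command(series=[[0,0,0,0]])

```text
time: 31.63
position: [0.6573, -0.2112, 0.0412]
tcp_rot: [-1.426, 2.101, 0.037]
wrist_force: [-0.4, -0.1, 0.4]
width: 0.006
```

```bash
python3 st.py
python3 - <<'E'
from plan import *
im,d=shot("top","top13"); im2,d2=shot("scene","scene13")
c=cv2.resize(im[130:270,330:470],(400,400),interpolation=cv2.INTER_CUBIC); c2=cv2.resize(im2[250:400,210:360],(400,400),interpolation=cv2.INTER_CUBIC)
cv2.imwrite("pics/push13.png",cv2.cvtColor(np.hstack([c,c2]),cv2.COLOR_RGB2BGR))
E
```

```text
t 31.63 q [-0.5979  0.7591  1.6118  0.8823  0.7688  0.6973] pos [ 0.6573 -0.2112  0.0412] r 0.6904 az -17.8
F [-0.4 -0.1  0.4] w 0.006 tiltvec(deg) [26.02 19.5 ] xax [-0.249 -0.839 -0.484] zax [ 0.454  0.34  -0.823]
```

View pics/push13.png

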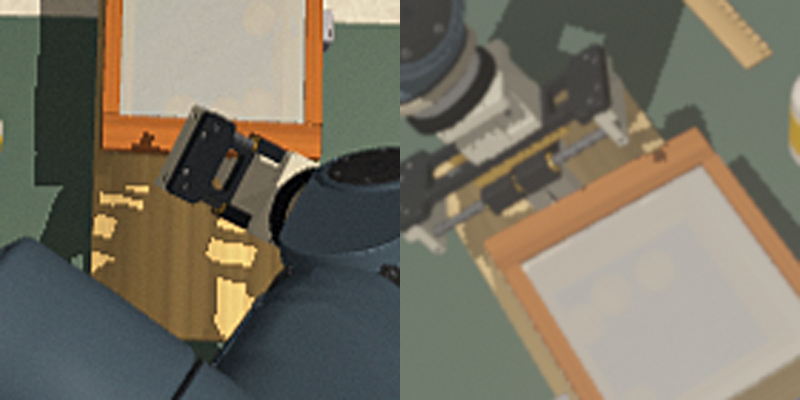

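The force fell from 10.9 N through 7.6 and 4.9 to about 0 with the tool standing, so the bin seems to have snapped away from the fingers. I make a 3 mm check nudge to confirm nothing is left in contact.

>>> arm_command(series=[[-0.02,-0.07,0.035,0],[0,0,0,0],[0,0,0,0]])

```text
time: 31.98
position: [0.6588, -0.211, 0.0403]
tcp_rot: [-1.426, 2.102, 0.04]
wrist_force: [-8.3, -1.1, -0.7]
width: 0.004
```

```bash
python3 st.py
```

```text
t 31.98 q [-0.5961  0.7625  1.6067  0.8783  0.7703  0.7034] pos [ 0.6588 -0.211   0.0403] r 0.6917 az -17.8
F [-8.3 -1.1 -0.7] w 0.004 tiltvec(deg) [25.89 19.55] xax [-0.25  -0.839 -0.484] zax [ 0.452  0.341 -0.824]
```

Contact of 8 N at TCP x 0.659 fits the bin front standing at its home stop (about 0.674, with the finger about 15 mm ahead of the TCP). I let go, backing straight out and then up.

>>> arm_command(series=[[0.05,0.2,-0.1,0],[0.1,0.43,-0.22,0],[0.15,0.6,-0.3,0],[0.15,0.6,-0.3,0],[0.15,0.6,-0.3,0],[0.15,0.6,-0.3,0]])

```text
time: 32.48
position: [0.5197, -0.2054, 0.0411]
tcp_rot: [-1.425, 2.101, 0.036]
wrist_force: [-0.4, -0.8, -0.0]
width: 0.001
```

>>> arm_command(series=[[-0.2,0,-0.8,0],[-0.2,0,-0.8,0],[-0.2,0,-0.8,0],[-0.2,0,-0.8,0],[0.5,0,-0.7,0],[0.5,0,-0.7,0],[0.5,0,-0.7,0],[0,0,0,0]])

```text
time: 33.15
position: [0.4165, -0.3058, 0.2044]
tcp_rot: [-1.424, 2.103, 0.028]
wrist_force: [0.4, 0.1, 0.5]
width: 0.004
```

```bash
python3 st.py
python3 - <<'E'
from plan import *
im,d=shot("top","top14"); im2,d2=shot("scene","scene14")
c=cv2.resize(im[90:270,330:470],(311,400),interpolation=cv2.INTER_CUBIC); c2=cv2.resize(im2[250:450,210:410],(400,400),interpolation=cv2.INTER_CUBIC)
cv2.imwrite("pics/after14.png",cv2.cvtColor(np.hstack([c,c2]),cv2.COLOR_RGB2BGR))
E
```

```text
t 33.15 q [-1.0371  0.3283  1.8605  0.6757  1.1235  0.5599] pos [ 0.4165 -0.3058  0.2044] r 0.5166 az -36.3
F [0.4 0.1 0.5] w 0.004 tiltvec(deg) [26.21 19.15] xax [-0.251 -0.84  -0.48 ] zax [ 0.457  0.334 -0.824]
```

View pics/after14.png

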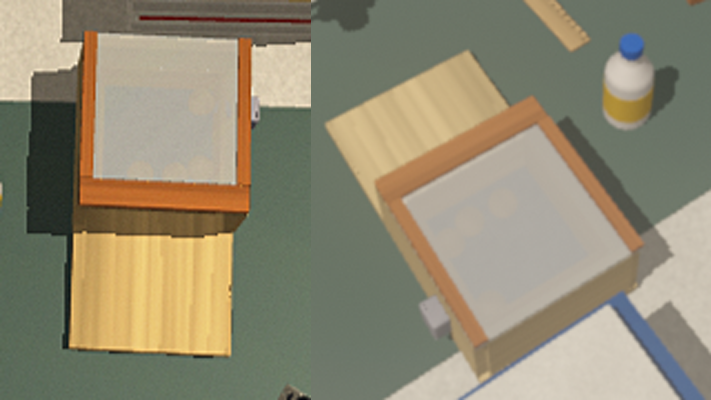

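View pics/scene14.png

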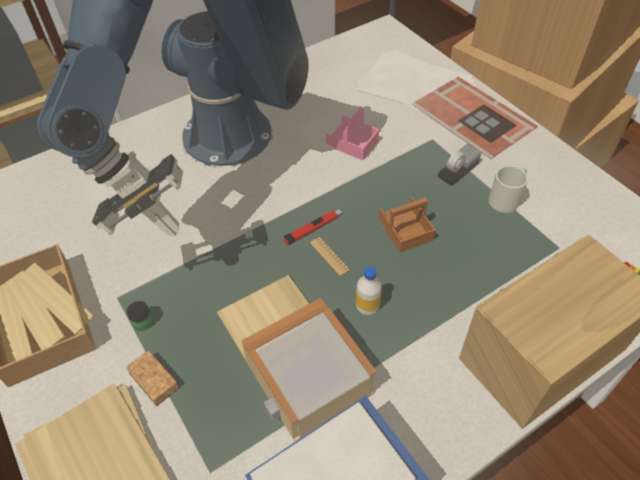

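The bin front no longer shows and the base board is bare. The beads are faint behind the cover, the tote stands at scene (408,225), and the others look untouched. I check the bin depth through the frosted cover by overlaying the predicted floor outline for home (green) and for not snapped (red).

Run:
```python
from plan import *
yaw=np.radians(-1.7); O=np.array([.649,-.209,0])-.065*np.array([np.cos(yaw),np.sin(yaw),0]); U=Rz(yaw)
def unit(P): return O+np.array(P)@U.T
tiles=[]
for n,f,box in (("top","top14",(95,195,355,455)),("scene","scene14",(295,435,235,385))):
    im=np.load(f+".npz")["im"]; 
    c=im[box[0]:box[1],box[2]:box[3]]; k=400/(box[1]-box[0])
    g=cv2.resize(c,None,fx=k,fy=k,interpolation=cv2.INTER_CUBIC)
    lab=cv2.cvtColor(g,cv2.COLOR_RGB2LAB); lab[...,0]=cv2.createCLAHE(6,(4,4)).apply(lab[...,0]); g=cv2.cvtColor(lab,cv2.COLOR_LAB2RGB)
    h=g.copy()
    for j,col in ((.150,(0,255,0)),(.128,(255,0,0))):
        cx=15+j*1000
        P=unit(np.array([[cx-70,-64,18],[cx+70,-64,18],[cx+70,64,18],[cx-70,64,18]])/1000)
        px=((proj(n,P)-[box[2],box[0]])*k).astype(int); cv2.polylines(h,[px],True,col,1)
    tiles.append(h[:400,:400])
cv2.imwrite("pics/overlay14.png",cv2.cvtColor(np.hstack(tiles),cv2.COLOR_RGB2BGR))
```

```text
(no output)
```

View pics/overlay14.png

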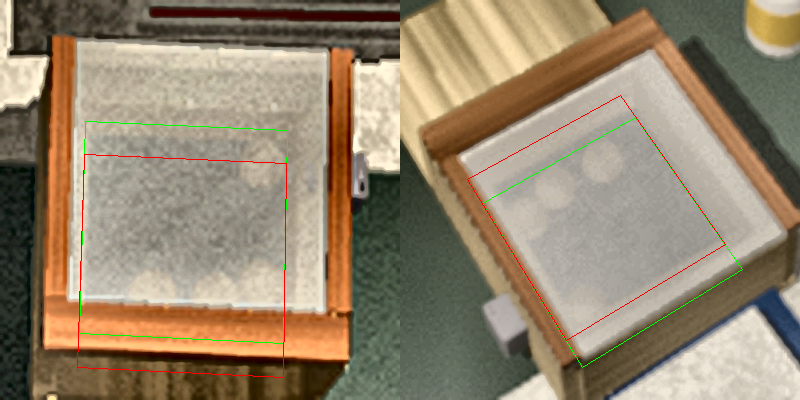

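In both views the floor outline matches the home (green) line, and four bead discs show: top (262,162), (152,285), (220,285), (265,275). Last I check the tote's level and the bystanders against the first pictures.

Run:
```python
from plan import *
A=np.load("scene0.npz"); B=np.load("scene14.npz"); T0=np.load("top0.npz"); T1=np.load("top14.npz")
def rep(n,d,x0,x1,y0,y1,lo,hi):
    P=cloud(n,d).reshape(-1,3); P=P[~np.isnan(P[:,0])]
    Q=P[(P[:,0]>x0)&(P[:,0]<x1)&(P[:,1]>y0)&(P[:,1]<y1)&(P[:,2]>lo)&(P[:,2]<hi)]
    return len(Q),Q.mean(0).round(4)
for nm,b in (("tote bar",(.5,.62,.12,.27,.07,.11)),("tote wall",(.48,.64,.12,.27,.036,.048)),("glue",(.6,.73,-.06,.06,.06,.14)),("ruler",(.42,.58,-.03,.05,.003,.009)),("knife",(.36,.44,-.1,.13,.009,.03)),("jar",(.40,.47,-.47,-.38,.03,.06)),("sander",(.5,.65,-.5,-.39,.02,.04)),("tape",(.4,.5,.38,.55,.03,.09)),("mug",(.5,.7,.35,.52,.05,.1))):
    print(nm,"scene",rep("scene",A["d"],*b),rep("scene",B["d"],*b))
P=cloud("scene",B["d"]).reshape(-1,3);P=P[~np.isnan(P[:,0])]
Q=P[(P[:,0]>.5)&(P[:,0]<.62)&(P[:,1]>.12)&(P[:,1]<.27)&(P[:,2]>.036)&(P[:,2]<.05)]
c=np.linalg.lstsq(np.c_[Q[:,:2]-Q[:,:2].mean(0),np.ones(len(Q))],Q[:,2],rcond=None)[0]; print("wall top slope deg",np.degrees(c[:2]).round(2),c[2].round(4))
print(observe()["wrist_force"].round(2),observe()["time"])
```

```text
tote bar scene (333, array([0.5575, 0.19  , 0.0895])) (331, array([0.5535, 0.1904, 0.0895]))
tote wall scene (311, array([0.5738, 0.185 , 0.0412])) (289, array([0.5692, 0.1861, 0.0413]))
glue scene (614, array([ 0.6788, -0.0154,  0.0955])) (619, array([ 0.6788, -0.0154,  0.0953]))
ruler scene (847, array([0.5044, 0.0053, 0.0053])) (795, array([0.5038, 0.0041, 0.0054]))
knife scene (517, array([0.4213, 0.0045, 0.0163])) (519, array([0.4214, 0.006 , 0.0163]))
jar scene (402, array([ 0.4336, -0.4363,  0.0487])) (400, array([ 0.4338, -0.4363,  0.0491]))
sander scene (1306, array([ 0.5753, -0.4704,  0.031 ])) (1303, array([ 0.5754, -0.4704,  0.031 ]))
tape scene (552, array([0.4752, 0.4382, 0.0508])) (550, array([0.4753, 0.4379, 0.051 ]))
mug scene (828, array([0.6179, 0.4542, 0.0733])) (833, array([0.6178, 0.4546, 0.073 ]))
wall top slope deg [-0.03  0.24] 0.0416
[0.67 0.07 0.26] 33.25
```

The tote is level (wall tops slope under 0.3°, bar at the standing height). The bystanders are within measuring noise of their first positions, and the gripper is free. I hand in.

```bash
python3 -c "
from bench import job_done
print(job_done())"
```

```text
the job is handed in; nothing more can be done
None
```

The beads are in the bin, the empty tote stands upright on the desk, and the bin is pushed home under its cover. I handed in at about 33 s; the report gives no verdict.

**How it was done:**
- **Tilt:** The moves only turn about the tool's own axis, so I got the needed lean by pushing the arm out against its reach limit.
- **Pour:** I gripped the tote's bar with the tool leaning along it, carried it over the bin and turned the tool to pour. I then turned back and set the tote down about 4 mm from where it had stood.
- **Bin:** I re-leaned the tool forward and pushed the bin in with closed fingers until the force dropped. Then I backed out and let go.

**What the last checks showed:**
- **Beads:** All four are visible through the cover, inside the bin.
- **Bin:** Its floor outline through the frosted cover matches the home position. The push force peaked at about 11 N, fell to about 0 as the bin snapped over, and a small nudge afterwards met a firm stop.
- **Tote:** It is empty and level, with wall tops within 0.3° of flat.
- **Other things on the desk:** All measured within about 1.5 mm of their first positions.

**Less certain:** The catch itself cannot be seen, so the click is inferred from the force and the outline. The nudge met its stop about 4 mm sooner than I had first worked out. I put that down to my guess of the finger's thickness, but I could not rule out a light touch of about 8 N on the cover edge.

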